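# Load the sample-disc feeder and feed the first disc

### The job

Set the analyser's disc feeder up for the next run: take the measured disc out of the measuring well and lay it flat in the steel return tray, and load every fresh 60 mm sample disc lying on the white bench liner into the magazine, pressing each one down against its spring until the catches snap over it. Only when the well is clear and all the fresh discs are in, pull the feed slide once by its bow handle, right out to its stop, and let it go fully home again, so that one disc drops flat into the well and the others stay in the magazine. Leave the wider reference disc and the other things on the bench where they are.

Things in the scene. Friction and masses are not known exactly. Their poses are not given: they have to be found in the camera images.
- feeder: disc feeder: low grey housing fixed to the bench, yaw within 0.2 rad of 0. Origin: on the bench under the magazine axis; z up, -y the way the slide is pulled (robot's right), -x its front. In its frame, mm: housing x -75 to 200, y -128 to 135; aluminium cover x -62 to 62, y -44 to 135, top at z 115.5; deck at the well end (y under -44) z 90; rear hump (x over 105) z 118
- mouth (a point): the magazine: on its vertical axis, level with the flat underside of the catches, 103.5 mm above the bench; axes as the feeder's. The cover has a 65 mm hole here, cover top 12 mm above this point; four sloping guide tabs round it stand to 24 mm above this point, 58 degrees either side of the feeder's x axis, leaving room for fingers at the +x and -x sides above the cover
- follower (a joint): how far the spring follower under the stack is pushed down, m: 0 when empty, about 0.0005 with one disc caught and 0.012 more with each further disc; limit 0.062
- well (a point): the measuring well: centre of its steel stage, 74 mm above the bench, 78 mm along the feeder's -y from the magazine axis; axes as the feeder's. Recess 68 mm wide, 16 mm deep, open above; a finger notch 40 mm wide on its +x and -x sides, floor 10 mm below the stage, reaches from 26 to 64 mm out. A disc in it has its top 4 mm below the deck
- slide (a joint): feed slide, m pulled out: 0 home, 0.084 at its stop. A spring of 8 N (home) to 11 N (stop) draws it home; pulling takes up to about 16 N with discs in. It carries the top disc of the magazine under the cover along -y; in the last few mm of the stroke the disc comes over the well and drops in
- slide_handle (a point): middle of the feed slide's handle: a black round bar 90 mm long (along the feeder's x), 13 mm thick, centre 104 mm above the bench, on a steel bow at the feeder's -y end, with 37 mm clear between bar and housing when home; it moves along the feeder's -y with the slide
- disc1: sample disc: pressed grey powder in an aluminium ring, 60 mm across, 12 mm thick, about 60 g, both faces alike. Origin: centre of its underside, z up. Fresh: starts flat on the white bench liner (bench height z = 0). Three to five of disc1..disc5 are there in a run, the others are absent
- disc2: sample disc: pressed grey powder in an aluminium ring, 60 mm across, 12 mm thick, about 60 g, both faces alike. Origin: centre of its underside, z up. Fresh: starts flat on the white bench liner (bench height z = 0). Three to five of disc1..disc5 are there in a run, the others are absent
- disc3: sample disc: pressed grey powder in an aluminium ring, 60 mm across, 12 mm thick, about 60 g, both faces alike. Origin: centre of its underside, z up. Fresh: starts flat on the white bench liner (bench height z = 0). Three to five of disc1..disc5 are there in a run, the others are absent
- disc4: sample disc: pressed grey powder in an aluminium ring, 60 mm across, 12 mm thick, about 60 g, both faces alike. Origin: centre of its underside, z up. Fresh: starts flat on the white bench liner (bench height z = 0). Three to five of disc1..disc5 are there in a run, the others are absent
- disc5: sample disc: pressed grey powder in an aluminium ring, 60 mm across, 12 mm thick, about 60 g, both faces alike. Origin: centre of its underside, z up. Fresh: starts flat on the white bench liner (bench height z = 0). Three to five of disc1..disc5 are there in a run, the others are absent
- old_disc: the measured disc, same 60 x 12 mm disc as the fresh ones, lying in the measuring well at the start. Origin: centre of its underside
- return_tray: the return tray: shallow steel tray, 150 mm (x) by 140 mm (y), 22 mm high, walls and floor 4 mm, empty, fixed to the bench at the right. Origin: centre of its underside
- return_tray_in (a point): centre of the return tray's inner floor, 4 mm above the bench; axes as the tray's
- liner: the white paper bench liner (flat, 0.4 mm) at the left, 420 x 250 mm, on which the fresh discs lie; its origin is 30 mm off its centre along x
- ref_disc: the wide reference disc: same look as the sample discs but 80 mm across and 14 mm thick, 0.4 kg; lies at the near left of the bench liner; not to be moved. Origin: centre of its underside
- beaker: glass beaker 80 mm wide, 100 mm tall, far right; bystander. Origin: centre of its underside
- jar_a: glass jar with white cap, 60 mm wide, 85 mm tall, far left; bystander. Origin: centre of its underside
- mortar: white mortar bowl 100 mm wide, 55 mm tall, right; bystander. Origin: centre of its underside
- catch_a (a joint): sprung catch at the -y side of the magazine hole, m pushed outward (0 at rest, nose 25 mm from the axis). Its top slopes down and inward, its underside is flat. A disc laid in the hole rests on both slopes, its underside about 10 mm above point mouth; to load it push its middle down some 24 mm, 10 to 25 N, until both catches snap out over it
- catch_b (a joint): the like catch at the +y side. A caught disc springs up until its top touches the catches: its underside is then 12 mm below point mouth, earlier discs below it at 12 mm pitch. A disc's top may be pushed to 8 mm below the catches; one pushed less than past them is not held. Five discs fit

How it is judged:
By the outcome, as a careful person would: the job done as asked, in the order asked, and still so for the second after the job is handed in, with the robot touching nothing.
Of disc1, disc2, disc3, disc4, disc5 only 3 to 5 are there at a start; the rules pass over those that are not, and their reading is None.
At some moment in a run one of disc1, disc2, disc3, disc4, disc5 may be knocked a few centimetres aside while the robot is not near it.
It also fails if it takes over 210 s, if anything falls off the work surface, if the arm or the gripper's body presses on something with over 40 N, if the wrist force passes 120 N, or if a joint passes its speed limit or range.

### The arm

A 6-joint arm with a two-finger parallel gripper is mounted at the origin on the work surface. World frame = base frame: x ahead of the robot, y to its left, z up, the work surface at z = 0. Lengths are in mm, angles in rad, forces in N, time in s.
With the tool pointing down it reaches from about 275 to 750 mm from the base axis. Payload 10.2 kg.
Tool frame: the origin (TCP) lies between the finger pads; the fingertips stand 17 mm ahead of it and the grasp point (between the pads) lies 2 mm behind it; y points along the fingers, x is the direction in which the jaws open and shut, and the axes are right-handed (so a half turn about y gives the same grasp; the last joint's range is limited). The gripper opens to 85 mm and grips with 20 to 120 N. Pads are 22 mm wide; open, the fingers measure 114 mm over their backs; the gripper's body (76 mm by 85 mm) begins 54 mm behind the grasp point. The pads swing forward as they close: fully open they stand 13 mm farther back than shut.
Start: joints at [0.975, 0.313, 1.498, -0, 1.331, -0.223], TCP at [191.231, 488.94, 248.294] pointing down, gripper open.
Joint ranges: [-2.94, 2.94], [-0.97, 2.17], [0.19, 2.56], [-1.23, 4.37], [0.02, 3.11], [-2.88, 2.88]. Speed limits (rad/s): [2.39, 2.39, 3.01, 3.14, 3.14, 3.14].

### API

Orientations are given as a unit quaternion [w, x, y, z].
In Python, from rig import ctrl gives the robot as it stands.
- The arm moves only by the tool jog_arm, never from a script. Its argument "targets" is a list of rows, each an object with "offset": the shift along the tool's x, y, z in m, a list of three; "yaw": the turn about the tool's y in rad. In form: [{"offset": [dx, dy, dz], "yaw": yaw}, ...]. A call has 1 to 12 rows; each row is the pose to reach, as a shift and turn from the pose measured when the call began, along the tool's axes at that moment; what a row does not reach only later rows make up. A row lasts 1/12 s, in which the tool goes at most 41.7 mm and 7.16 degrees, less where a joint would pass 70% of its speed; a pose out of reach is approached as far as the arm can. A call with a gripper value outside its range is refused whole. "fingers" is the finger opening in m, from 0 to 0.0854, set as the call begins (left out, the last holds). The fingers move at their own pace and stop on an object; "grip_force" is the grip in N (left out, the last holds). Time passes only in rows, so rows that repeat a pose let the fingers close. It gives the time, the measured TCP pose, the force and the opening at its end, in the units of the state.
- ctrl.sense(): the state, without advancing time (a new reading comes with each control period).
- ctrl.capture(name): name is "side" or "top" or "wrist"; returns a dict with "img" (400x640x3 uint8, red, green, blue), "intrinsics" (3x3 intrinsics, pixels), "T" (4x4, takes a point from camera to world coordinates); the wrist camera has in their place "mount" (4x4, takes a point from camera to tool coordinates, whose origin is the TCP and whose axes are the tool frame's). Camera axes: x right, y up, looking along -z (the intrinsics and any distortion apply to the point x, -y, -z); pixel columns grow to the right and rows downward; lengths in mm; the calibration is good to about 2 mm. A picture is of the moment at which its call begins: read the wrist's pose just before it. There is no depth.
- ctrl.finish_job(): hands the job in, once; it reports no verdict.
Trained networks look in the newest picture that a camera, given by its name, has taken for a name from the list of things; names that differ only in an ending like _2 or _b are one class to them, and where a whole thing is asked for, a point or a joint stands for the part that bears it (a point fixed in the world has none). Each returns a list of dicts, best first, with "score" (0 to 1); they miss things now and then, are a little off and sometimes report something else, mostly with a low value. They report only what shows in the picture. A call takes as long as a camera call.
- ctrl.boxes_of(camera, target): "box" ([left, top, right, bottom] in pixels, round what is visible of it).
- ctrl.regions_of(camera, target): "region" (400x640 bool, what is visible of it) and "box" ([left, top, right, bottom] in pixels, round what is visible of it).
The state is a dict: "time_s": time; "joints": joint angles; "dq": joint speeds; "tau": joint torques, N m; "eef_pos": TCP position; "ee_rot": TCP orientation; "force": force on the tool from outside, world axes, zero at the start; "wrist_torque": the same for the moment, N m; "grip_width": opening from 0.0 (shut) to 1.0 (fully open).
Only numpy, scipy, OpenCV 4.12 (cv2) and the standard library are available. Lean on these libraries where they do the work, as an engineer would, in place of code of your own. Each camera call takes 0.05 s, during which the arm holds its last target.

## Working session

There is one attempt and no reset: what is moved stays moved. The work goes in short steps, Python scripts to look and compute and a tool call to move; the robot and the scene stay as the last step left them, time stands still between calls to the robot, and variables do not carry over. Pictures are saved under pics/ and viewed, and the job is handed in when it is done.

Besides the shell and the picture viewer there is one more tool, called after ">>>" as name(argument=value, ...) on one line, values as JSON. jog_arm: Moves the arm, as the interface text tells. Its arguments: {"type":"object","properties":{"targets":{"type":"array"},"fingers":{"type":"number"},"grip_force":{"type":"number"}},"required":["targets"]}

```bash
ls; mkdir -p pics; cat > h.py <<'E'
import numpy as np, cv2
from rig import ctrl
from scipy.spatial.transform import Rotation as R
def cap(n,save=None):
    s=ctrl.sense(); c=ctrl.capture(n)
    if save: cv2.imwrite('pics/%s.png'%save, c['img'][:,:,::-1])
    if 'T' in c: T=np.array(c['T'])
    else:
        q=s['ee_rot']; W=np.eye(4); W[:3,:3]=R.from_quat([q[1],q[2],q[3],q[0]]).as_matrix(); W[:3,3]=s['eef_pos']
        T=W@np.array(c['mount'])
    return c['img'],np.array(c['intrinsics']),T,c
def unproj(K,T,uv,z):
    u,v=uv; d=np.array([(u-K[0,2])/K[0,0],-(v-K[1,2])/K[1,1],-1.])
    d=T[:3,:3]@d; o=T[:3,3]; return o+d*(z-o[2])/d[2]
def proj(K,T,P):
    p=np.linalg.inv(T)@np.r_[P,1]; x,y,z=p[0],-p[1],-p[2]
    return np.array([K[0,0]*x/z+K[0,2],K[1,1]*y/z+K[1,2]])
E
python3 - <<'E'
from h import *
for k,v in ctrl.sense().items(): print(k,np.round(v,4))
for n in ['top','side','wrist']:
    img,K,T,c=cap(n,n+'0'); print(n,[k for k in c],K.round(1).tolist(),T.round(3).tolist())
    for t in ['feeder','disc1','old_disc','return_tray','ref_disc','slide_handle','liner','mouth','catch_a','beaker','mortar','jar_a']:
        try: print(t,[(round(b['score'],2),np.round(b['box']).tolist()) for b in ctrl.boxes_of(n,t)])
        except Exception as e: print(t,e)
print(ctrl.sense()['time_s'])
E
```

```text
pics
time_s 0.0
joints [ 0.9746  0.3134  1.4984  0.      1.331  -0.2234]
dq [ 0.0012  0.001  -0.0021 -0.001  -0.0002 -0.0002]
tau [-5.00000e-04 -4.12248e+01 -2.59748e+01 -2.00000e-04  4.00000e-03
  0.00000e+00]
eef_pos [191.0945 488.7451 247.7463]
ee_rot [-0.5839  0.5842  0.3983 -0.3991]
force [-0.6285 -0.0744  0.7589]
wrist_torque [-0.0223  0.0088  0.0038]
grip_width 0.9993
top ['img', 'intrinsics', 'T'] [[493.7, 0.0, 317.8], [0.0, 493.7, 196.8], [0.0, 0.0, 1.0]] [[-0.012, 0.992, -0.128, 376.778], [-1.0, -0.012, 0.003, -18.735], [0.001, 0.128, 0.992, 1455.067], [0.0, 0.0, 0.0, 1.0]]
feeder [(0.56, [272.0, 114.0, 393.0, 224.0]), (0.2, [208.0, 206.0, 232.0, 226.0])]
disc1 [(0.85, [207.0, 207.0, 231.0, 226.0]), (0.84, [211.0, 172.0, 231.0, 192.0]), (0.83, [208.0, 233.0, 229.0, 254.0])]
old_disc [(0.88, [342.0, 175.0, 368.0, 200.0])]
return_tray [(0.93, [408.0, 211.0, 464.0, 259.0])]
ref_disc [(0.95, [161.0, 258.0, 191.0, 284.0])]
slide_handle [(0.85, [373.0, 166.0, 394.0, 202.0])]
liner [(0.91, [146.0, 154.0, 244.0, 302.0])]
mouth [(0.71, [274.0, 112.0, 394.0, 224.0])]
catch_a [(0.53, 
[... 1154 characters left out ...]
29.0, 176.0, 331.0, 188.0])]
beaker [(0.79, [402.0, 250.0, 445.0, 298.0])]
mortar [(0.75, [364.0, 317.0, 406.0, 358.0]), (0.3, [229.0, 126.0, 252.0, 143.0])]
jar_a [(0.82, [344.0, 116.0, 364.0, 147.0])]
wrist ['img', 'intrinsics', 'mount'] [[304.7, 0.0, 313.5], [0.0, 304.7, 200.4], [0.0, 0.0, 1.0]] [[0.364, -0.897, -0.252, 126.951], [0.932, 0.35, 0.098, 513.124], [0.0, -0.27, 0.963, 373.279], [0.0, 0.0, 0.0, 1.0]]
feeder []
disc1 [(0.55, [258.0, 277.0, 318.0, 336.0]), (0.46, [230.0, 348.0, 242.0, 357.0])]
old_disc []
return_tray []
ref_disc [(0.66, [263.0, 278.0, 314.0, 337.0])]
slide_handle []
liner [(0.76, [155.0, 241.0, 359.0, 349.0])]
mouth []
catch_a []
beaker []
mortar []
jar_a []
1.95
```

```bash
python3 - <<'E'
import cv2
a=cv2.imread('pics/top0.png')
cv2.imwrite('pics/top0c.png',cv2.resize(a[100:310,135:500],None,fx=2.19,fy=2.19,interpolation=cv2.INTER_CUBIC))
E
```

```text
(no output)
```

View pics/top0c.png

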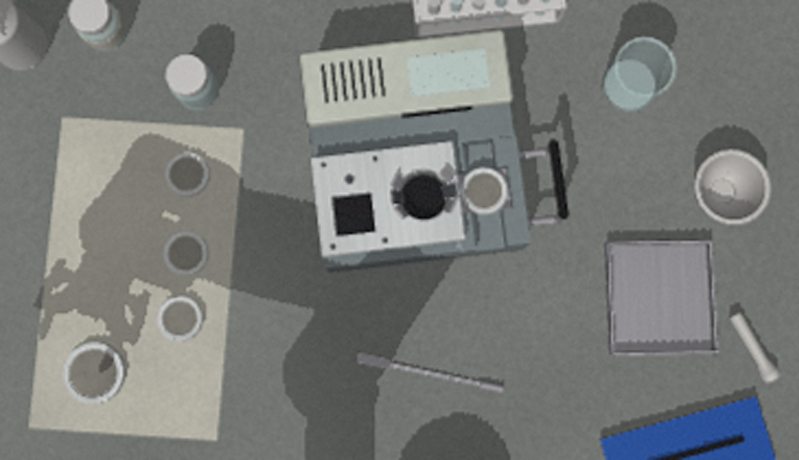

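View pics/wrist0.png

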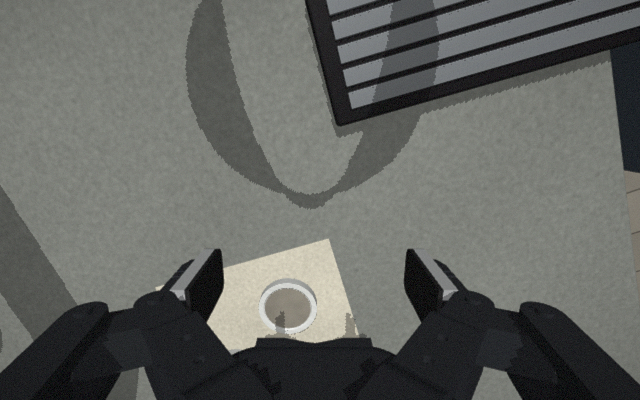

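View pics/top0.png

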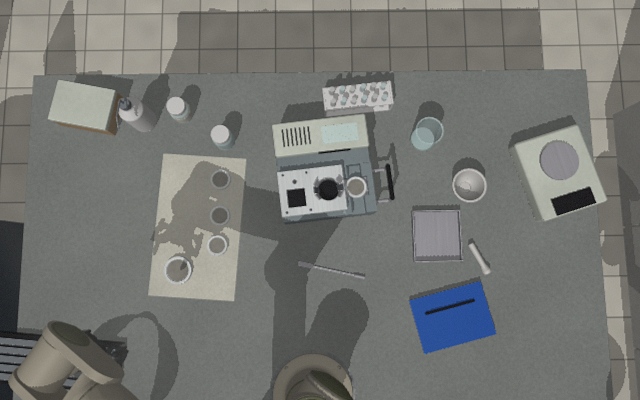

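```bash
cat >> h.py <<'E'
def pose():
    s=ctrl.sense(); q=s['ee_rot']; M=R.from_quat([q[1],q[2],q[3],q[0]]).as_matrix()
    return s,np.array(s['eef_pos']),M
def plan(P,jaw=None):
    """offset in m and yaw to reach world P (mm) with tool x along world angle jaw (rad, mod pi)"""
    s,p,M=pose(); d=M.T@(np.array(P,float)-p)/1000
    yaw=None
    if jaw is not None:
        a=np.arctan2(M[1,0],M[0,0]); e=(jaw-a+np.pi/2)%np.pi-np.pi/2
        yaw=-e   # tool y down: + about y = - about world z
    n=max(np.linalg.norm(d)*1000/41.7, 0 if yaw is None else abs(np.degrees(yaw))/7.16)
    print('pos',p.round(1),'jawang',round(float(np.arctan2(M[1,0],M[0,0])),3),'down',M[:,1].round(3),'off',d.round(4).tolist(),'yaw',None if yaw is None else round(float(yaw),3),'rows',round(float(n),1),'j6',round(s['joints'][5],2),'F',np.round(s['force'],1),'t',s['time_s'],'w',round(s['grip_width'],3))
    return d,yaw
def show(): plan([0,0,0])
def discs(n,t='disc1',z=12,mins=.3):
    img,K,T,c=cap(n,n+'_last')
    for b in ctrl.regions_of(n,t):
        if b['score']<mins: continue
        m=b['region'].astype(np.uint8); cs=max(cv2.findContours(m,0,2)[0],key=cv2.contourArea)
        pts=np.array([unproj(K,T,q[0]+0.0,z)[:2] for q in cs],np.float32)
        (c0,r)=cv2.minEnclosingCircle(pts)
        H=cv2.convexHull(pts)
        e=cv2.fitEllipse(H) if len(H)>5 else None
        print(t,round(b['score'],2),np.round(b['box']).tolist(),'circ',np.round(c0,1),round(r,1),'ell',None if e is None else (np.round(e[0],1),np.round(e[1],1)))
E
python3 - <<'E'
from h import *
show(); M=pose()[2]; print(M.round(3))
discs('top'); discs('top','ref_disc',14); discs('top','old_disc',86); discs('top','return_tray',22); discs('top','slide_handle',110)
img,K,T,c=cap('top')
for uv,z in [((273+0,127),118),((368,116),118)]: print(unproj(K,T,uv,z))
print(unproj(K,T,(328,189),115))
E
```

```text
pos [191.2 488.9 248.3] jawang 1.198 down [ 0. -0. -1.] off [-0.525, 0.2483, 0.0] yaw None rows 13.9 j6 -0.22 F [ 0.5 -0.2 -0.3] t 1.95 w 1.0
[[ 0.364  0.    -0.931]
 [ 0.931 -0.     0.364]
 [-0.    -1.    -0.   ]]
disc1 0.84 [208.0, 233.0, 229.0, 253.0] circ [425.9 273.4] 30.4 ell (array([425.5, 273.5]), array([57.3, 61.4]))
disc1 0.67 [209.0, 207.0, 230.0, 227.0] circ [511.4 267.7] 29.8 ell (array([511.3, 267.4]), array([57.2, 58.8]))
disc1 0.65 [210.0, 172.0, 232.0, 189.0] circ [620.6 266.3] 31.7 ell (array([619.7, 266.3]), array([58.2, 62.7]))
ref_disc 0.56 [161.0, 254.0, 192.0, 282.0] circ [355.6 386.2] 43.2 ell (array([355.4, 386.9]), array([81.7, 85.6]))
old_disc 0.71 [346.0, 176.0, 368.0, 197.0] circ [ 581.1 -128.3] 30.4 ell (array([ 581. , -128.3]), array([59.7, 60. ]))
return_tray 0.7 [410.0, 210.0, 462.0, 261.0] circ [ 444.4 -364.4] 101.1 ell (array([ 443.8, -364.7]), array([187.3, 196.6]))
slide_handle 0.62 [369.0, 165.0, 394.0, 204.0] circ [ 586.2 -201.2] 55.4 ell (array([ 587.7, -199.6]), array([ 65.1, 118.8]))
[745.97913401  99.87574879 118.        ]
[ 774.29900273 -165.11704042  118.        ]
[570.37621325 -50.52872704 115.        ]
```

```bash
python3 - <<'E'
from h import *
plan([575,-105,240],0.12)
E
```

```text
pos [191.2 489.  248.3] jawang 1.198 down [ 0.  0. -1.] off [-0.4134, 0.0083, -0.5737] yaw 1.078 rows 17.0 j6 -0.22 F [ 0.3 -0.   0.3] t 2.5 w 1.001
```

>>> jog_arm(targets=[{"offset": [-0.4134, 0.008, -0.5737], "yaw": 1.078}, {"offset": [-0.4134, 0.008, -0.5737], "yaw": 1.078}, {"offset": [-0.4134, 0.008, -0.5737], "yaw": 1.078}, {"offset": [-0.4134, 0.008, -0.5737], "yaw": 1.078}, {"offset": [-0.4134, 0.008, -0.5737], "yaw": 1.078}, {"offset": [-0.4134, 0.008, -0.5737], "yaw": 1.078}, {"offset": [-0.4134, 0.008, -0.5737], "yaw": 1.078}, {"offset": [-0.4134, 0.008, -0.5737], "yaw": 1.078}, {"offset": [-0.4134, 0.008, -0.5737], "yaw": 1.078}, {"offset": [-0.4134, 0.008, -0.5737], "yaw": 1.078}, {"offset": [-0.4134, 0.008, -0.5737], "yaw": 1.078}, {"offset": [-0.4134, 0.008, -0.5737], "yaw": 1.078}])

```text
time_s: 3.5
eef_pos: [463.3, 66.9, 242.8]
ee_rot: [-0.706, 0.706, 0.042, -0.042]
force: [0.8, 1.7, 0.7]
grip_width: 1.001
```

```bash
python3 - <<'E'
from h import *
plan([575,-105,240],0.12)
E
```

```text
pos [463.3  66.9 242.8] jawang 0.12 down [ 0.001  0.    -1.   ] off [0.0904, 0.0029, -0.184] yaw -0.0 rows 4.9 j6 -0.23 F [0.8 1.7 0.7] t 3.5 w 1.001
```

>>> jog_arm(targets=[{"offset": [0.0904, 0.003, -0.184], "yaw": 0}, {"offset": [0.0904, 0.003, -0.184], "yaw": 0}, {"offset": [0.0904, 0.003, -0.184], "yaw": 0}, {"offset": [0.0904, 0.003, -0.184], "yaw": 0}, {"offset": [0.0904, 0.003, -0.184], "yaw": 0}, {"offset": [0.0904, 0.003, -0.184], "yaw": 0}, {"offset": [0.0904, 0.003, -0.184], "yaw": 0}])

```text
time_s: 4.08
eef_pos: [575.2, -106.4, 238.9]
ee_rot: [0.706, -0.706, -0.041, 0.042]
force: [0.4, 0.5, -0.2]
grip_width: 0.998
```

```bash
python3 - <<'E'
from h import *
show()
img,K,T,c=cap('wrist','w1')
for t in ['old_disc','slide_handle','catch_a','feeder','mouth']: print(t,[(round(b['score'],2),np.round(b['box']).tolist()) for b in ctrl.boxes_of('wrist',t)])
discs('wrist','old_disc',86)
E
```

```text
pos [ 575.2 -106.4  238.9] jawang 0.117 down [-0.001  0.001 -1.   ] off [-0.5587, 0.2394, 0.1728] yaw None rows 15.2 j6 -0.5 F [ 0.4  0.5 -0.2] t 4.0833 w 0.998
old_disc [(0.76, [285.0, 185.0, 345.0, 242.0])]
slide_handle [(0.72, [260.0, 260.0, 365.0, 316.0]), (0.67, [282.0, 182.0, 348.0, 240.0])]
catch_a [(0.89, [309.0, 78.0, 328.0, 100.0]), (0.83, [302.0, 158.0, 327.0, 182.0]), (0.5, [225.0, 0.0, 595.0, 318.0])]
feeder [(0.74, [221.0, 0.0, 596.0, 318.0])]
mouth []
old_disc 0.74 [282.0, 186.0, 346.0, 242.0] circ [ 577.6 -126.4] 30.3 ell (array([ 577.5, -127. ]), array([58.9, 59.8]))
```

View pics/w1.png

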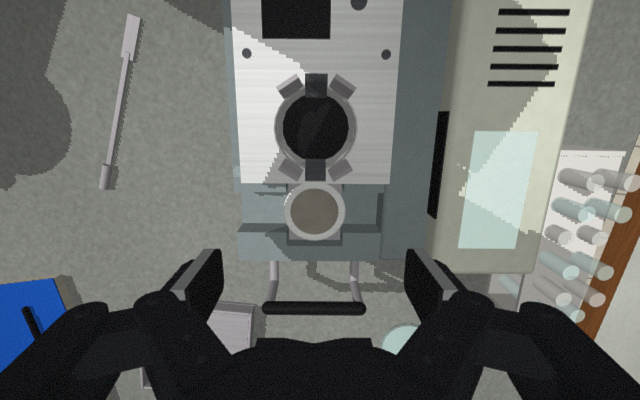

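```bash
python3 - <<'E'
import cv2
a=cv2.imread('pics/w1.png')
cv2.imwrite('pics/w1c.png',cv2.resize(a[60:330,220:420],None,fx=3,fy=3,interpolation=cv2.INTER_CUBIC)[:,:600][:600])
cv2.imwrite('pics/w1d.png',cv2.resize(a[160:330,220:420],None,fx=3.5,fy=3.5,interpolation=cv2.INTER_CUBIC))
E
```

```text
(no output)
```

View pics/w1c.png

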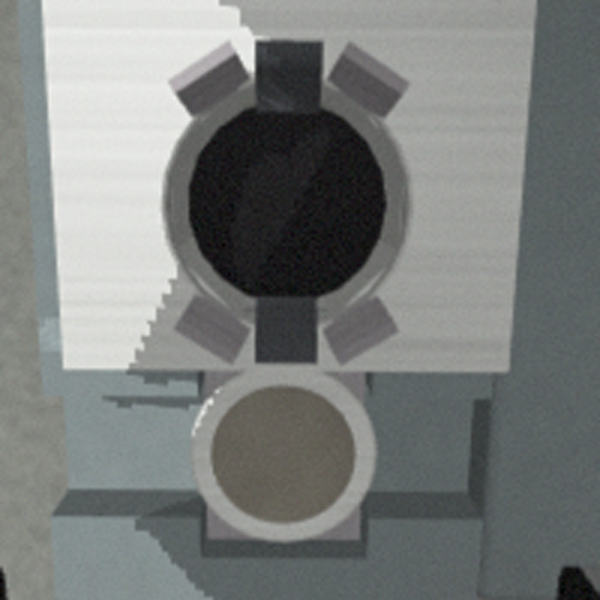

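View pics/w1d.png

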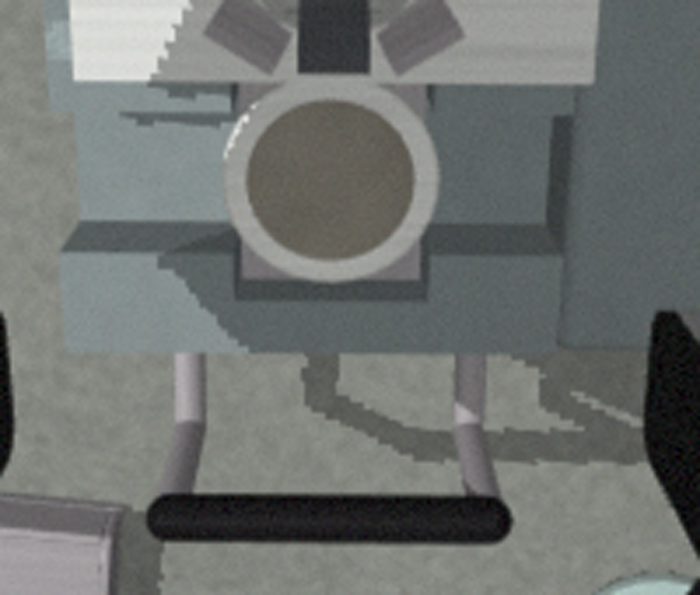

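```bash
cat > fit.py <<'E'
from h import *
from scipy.optimize import least_squares
def fit(K,T,obs):
    f=lambda p:np.concatenate([proj(K,T,np.r_[p[0]+np.cos(p[2])*a[0]-np.sin(p[2])*a[1],p[1]+np.sin(p[2])*a[0]+np.cos(p[2])*a[1],a[2]])-uv for a,uv in obs])
    r=least_squares(f,[570,-50,.12]); print(r.x.round(4), r.fun.reshape(-1,2).round(1).tolist()); return r.x
E
python3 - <<'E'
from fit import *
img,K,T,c=cap('wrist')
fit(K,T,[((-62,-44,115.5),(241,183.3)),((62,-44,115.5),(390,184.3)),((0,0,115.5),(315.7,128.3)),((-45,-128-37-6.5,104),(261.7,308)),((45,-171.5,104),(366.6,308.3)),((-75,-128,90),(238.6,260.3))])
for uv in [(241,183.3),(390,184.3),(315.7,128.3)]: print(unproj(K,T,uv,115.5))
for uv in [(261.7,308),(366.6,308.3)]: print(unproj(K,T,uv,104))
print(T[:3,3])
E
```

```text
[ 5.694462e+02 -4.801860e+01  1.144000e-01] [[0.3, -0.3], [-0.7, -0.3], [0.1, 1.4], [6.9, -1.0], [-6.9, -0.8], [0.3, -0.1]]
[512.60306266 -99.08578315 115.5       ]
[636.72748277 -84.84586703 115.5       ]
[569.21703942 -46.97164565 115.5       ]
[ 537.65988012 -225.51647242  104.        ]
[ 640.64126352 -213.37543894  104.        ]
[565.98873803 -37.04497142 365.25920208]
```

```bash
python3 - <<'E'
from h import *
plan([578,-126,140],0.115);plan([578,-126,80],0.115)
E
```

```text
pos [ 574.9 -104.5  240.2] jawang 0.12 down [ 0.001 -0.    -1.   ] off [0.0004, 0.1002, -0.0217] yaw 0.005 rows 2.5 j6 -0.5 F [-0.5 -0.3 -0.3] t 4.5333 w 1.0
pos [ 574.9 -104.5  240.2] jawang 0.12 down [ 0.001 -0.    -1.   ] off [0.0004, 0.1602, -0.0217] yaw 0.005 rows 3.9 j6 -0.5 F [-0.5 -0.3 -0.3] t 4.5333 w 1.0
```

>>> jog_arm(targets=[{"offset": [0.0004, 0.04, -0.022], "yaw": 0.005}, {"offset": [0.0004, 0.08, -0.022], "yaw": 0.005}, {"offset": [0.0004, 0.1, -0.022], "yaw": 0.005}, {"offset": [0.0004, 0.12, -0.022], "yaw": 0.005}, {"offset": [0.0004, 0.135, -0.022], "yaw": 0.005}, {"offset": [0.0004, 0.15, -0.022], "yaw": 0.005}, {"offset": [0.0004, 0.16, -0.022], "yaw": 0.005}, {"offset": [0.0004, 0.16, -0.022], "yaw": 0.005}, {"offset": [0.0004, 0.16, -0.022], "yaw": 0.005}])

```text
time_s: 5.28
eef_pos: [578.1, -126.2, 80.5]
ee_rot: [-0.706, 0.706, 0.041, -0.041]
force: [-0.2, -0.2, 0.1]
grip_width: 1.002
```

```bash
python3 - <<'E'
from h import *
show(); cap('wrist','w2')
E
```

```text
pos [ 578.1 -126.2   80.5] jawang 0.115 down [ 0.001 -0.    -1.   ] off [-0.5598, 0.0799, 0.192] yaw None rows 14.3 j6 -0.53 F [-0.2 -0.2  0.1] t 5.2833 w 1.002
```

View pics/w2.png

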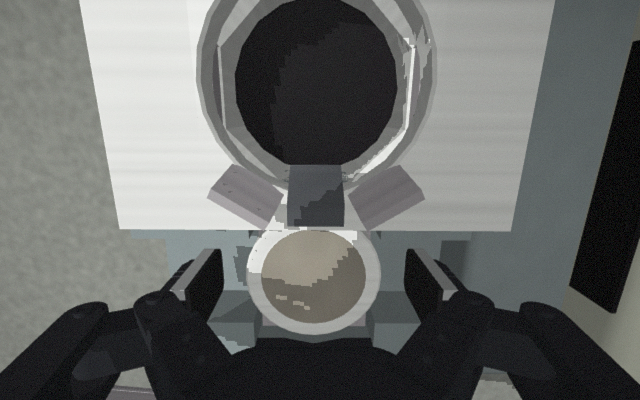

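>>> jog_arm(targets=[{"offset": [0, 0, 0], "yaw": 0}, {"offset": [0, 0, 0], "yaw": 0}, {"offset": [0, 0, 0], "yaw": 0}, {"offset": [0, 0, 0], "yaw": 0}, {"offset": [0, 0, 0], "yaw": 0}, {"offset": [0, 0, 0], "yaw": 0}], fingers=0.05, grip_force=40)

```text
time_s: 5.83
eef_pos: [579.0, -126.5, 82.3]
ee_rot: [-0.705, 0.707, 0.042, -0.039]
force: [-1.2, 1.0, 5.4]
grip_width: 0.683
```

```bash
python3 - <<'E'
from h import *
show(); cap('wrist','w3')
E
```

```text
pos [ 579.  -126.5   82.3] jawang 0.116 down [ 0.004 -0.001 -1.   ] off [-0.5609, 0.0798, 0.1926] yaw None rows 14.3 j6 -0.53 F [-1.2  1.   5.4] t 5.8333 w 0.683
```

View pics/w3.png

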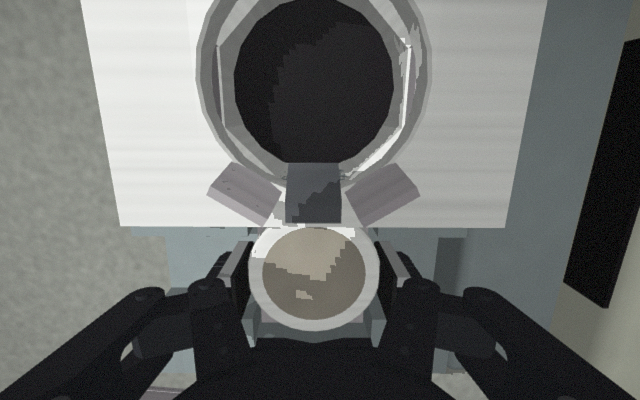

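>>> jog_arm(targets=[{"offset": [0, -0.01, 0], "yaw": 0}, {"offset": [0, -0.02, 0], "yaw": 0}, {"offset": [0, -0.035, 0], "yaw": 0}, {"offset": [0, -0.06, 0], "yaw": 0}, {"offset": [0, -0.09, 0], "yaw": 0}, {"offset": [0, -0.09, 0], "yaw": 0}])

```text
time_s: 6.38
eef_pos: [580.7, -127.2, 179.3]
ee_rot: [-0.704, 0.708, 0.046, -0.036]
force: [0.6, -0.2, 0.1]
grip_width: 0.689
```

```bash
python3 - <<'E'
from h import *
cap('wrist','w4')
img,K,T,c=cap('top')
a=img[100:310,280:500,::-1]; cv2.imwrite('pics/top4.png',cv2.resize(a,None,fx=2.5,fy=2.5,interpolation=cv2.INTER_CUBIC))
rg=ctrl.regions_of('top','return_tray')
for b in rg[:2]:
    cs=max(cv2.findContours(b['region'].astype(np.uint8),0,2)[0],key=cv2.contourArea)
    P=np.array([unproj(K,T,q[0],22)[:2] for q in cs],np.float32); print(b['score'],b['box'],cv2.minAreaRect(P))
plan([447,-365,170],0.1)
E
```

```text
0.96 [411.4, 210.2, 465.7, 262.0] ((444.55902099609375, -364.1650390625), (144.9369354248047, 143.60568237304688), 0.9417356252670288)
0.35 [273.9, 112.9, 392.3, 223.8] ((647.573486328125, -41.730499267578125), (305.6012268066406, 279.9474182128906), 5.015986919403076)
pos [ 578.5 -126.3  172.7] jawang 0.116 down [ 0.004 -0.002 -1.   ] off [-0.1582, 0.0025, -0.2219] yaw 0.016 rows 6.5 j6 -0.53 F [-0.3 -0.2 -1.5] t 6.5333 w 0.682
```

View pics/w4.png

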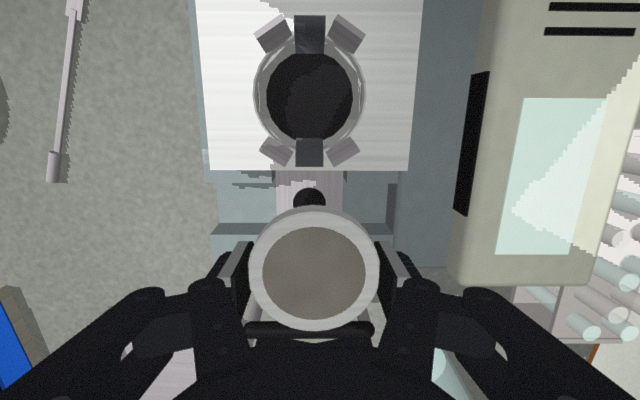

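View pics/top4.png

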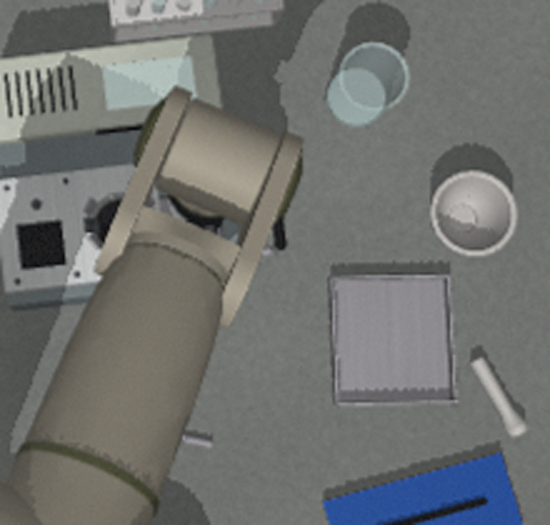

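>>> jog_arm(targets=[{"offset": [-0.161, 0.01, -0.221], "yaw": 0}, {"offset": [-0.161, 0.01, -0.221], "yaw": 0}, {"offset": [-0.161, 0.01, -0.221], "yaw": 0}, {"offset": [-0.161, 0.01, -0.221], "yaw": 0}, {"offset": [-0.161, 0.01, -0.221], "yaw": 0}, {"offset": [-0.161, 0.01, -0.221], "yaw": 0}, {"offset": [-0.161, 0.05, -0.221], "yaw": 0}, {"offset": [-0.161, 0.09, -0.221], "yaw": 0}, {"offset": [-0.161, 0.12, -0.221], "yaw": 0}, {"offset": [-0.161, 0.135, -0.221], "yaw": 0}, {"offset": [-0.161, 0.135, -0.221], "yaw": 0}, {"offset": [-0.161, 0.135, -0.221], "yaw": 0}])

```text
time_s: 7.53
eef_pos: [444.4, -364.3, 36.9]
ee_rot: [-0.706, 0.706, 0.042, -0.04]
force: [0.3, -0.3, 0.1]
grip_width: 0.68
```

```bash
python3 - <<'E'
from h import *
cap('wrist','w5')
plan([444.5,-364,13])
E
```

```text
pos [ 444.9 -364.8   38.2] jawang 0.116 down [ 0.005 -0.002 -1.   ] off [-0.0005, 0.0252, 0.0009] yaw None rows 0.6 j6 -1.01 F [-0.7 -0.2 -0.7] t 7.5833 w 0.684
```

View pics/w5.png

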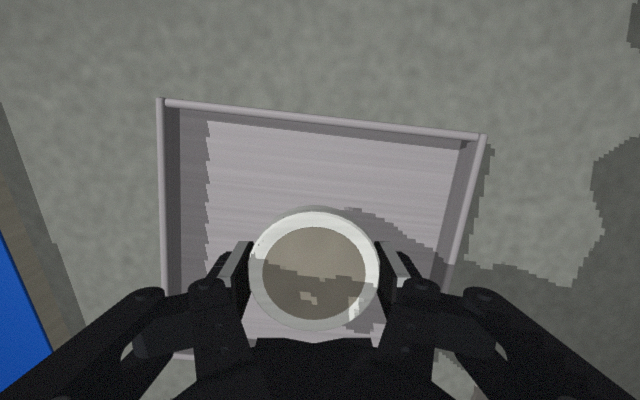

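>>> jog_arm(targets=[{"offset": [0, 0.006, 0], "yaw": 0}, {"offset": [0, 0.012, 0], "yaw": 0}, {"offset": [0, 0.016, 0], "yaw": 0}, {"offset": [0, 0.018, 0], "yaw": 0}, {"offset": [0, 0.02, 0], "yaw": 0}, {"offset": [0, 0.02, 0], "yaw": 0}])

```text
time_s: 8.08
eef_pos: [445.0, -364.8, 17.9]
ee_rot: [-0.705, 0.707, 0.042, -0.039]
force: [0.3, 0.4, -1.2]
grip_width: 0.688
```

>>> jog_arm(targets=[{"offset": [0, 0.002, 0], "yaw": 0}, {"offset": [0, 0.004, 0], "yaw": 0}, {"offset": [0, 0.004, 0], "yaw": 0}])

```text
time_s: 8.33
eef_pos: [445.2, -365.1, 16.3]
ee_rot: [-0.705, 0.707, 0.043, -0.039]
force: [-6.0, 6.2, 23.3]
grip_width: 0.68
```

>>> jog_arm(targets=[{"offset": [0, -0.001, 0], "yaw": 0}, {"offset": [0, -0.001, 0], "yaw": 0}, {"offset": [0, -0.001, 0], "yaw": 0}, {"offset": [0, -0.002, 0], "yaw": 0}, {"offset": [0, -0.01, 0], "yaw": 0}, {"offset": [0, -0.04, 0], "yaw": 0}, {"offset": [0, -0.08, 0], "yaw": 0}, {"offset": [0, -0.12, 0], "yaw": 0}, {"offset": [0, -0.16, 0], "yaw": 0}, {"offset": [0, -0.19, 0], "yaw": 0}, {"offset": [0, -0.19, 0], "yaw": 0}], fingers=0.0854)

```text
time_s: 9.25
eef_pos: [445.8, -366.1, 213.6]
ee_rot: [-0.702, 0.71, 0.045, -0.037]
force: [1.3, 0.2, 0.5]
grip_width: 0.999
```

```bash
python3 - <<'E'
from h import *
cap('wrist','w6')
discs('top')
plan([511,267,190],0.9)
E
```

```text
disc1 0.89 [207.0, 234.0, 228.0, 255.0] circ [424.9 273.5] 31.1 ell (array([425.1, 273.6]), array([60.9, 61.6]))
disc1 0.74 [211.0, 173.0, 230.0, 192.0] circ [619.1 266.3] 30.3 ell (array([618.8, 266.4]), array([58.1, 60.4]))
disc1 0.71 [208.0, 206.0, 230.0, 227.0] circ [512.  268.1] 31.0 ell (array([512.1, 268. ]), array([60.8, 61.5]))
pos [ 444.1 -364.2  205.9] jawang 0.116 down [ 0.004 -0.002 -1.   ] off [0.1394, 0.0149, 0.6193] yaw -0.784 rows 15.2 j6 -1.01 F [-0.   0.7 -0.8] t 9.4 w 1.0
```

View pics/w6.png

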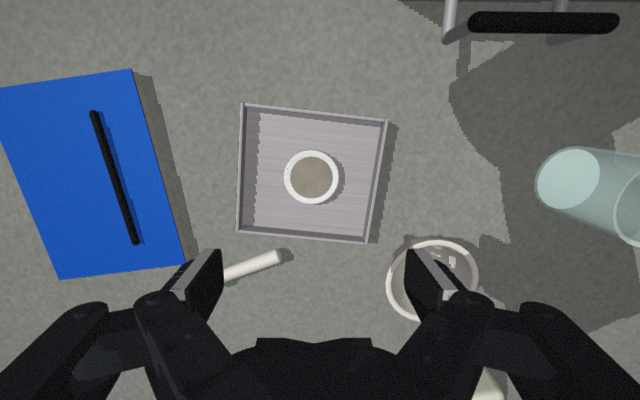

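View pics/top_last.png

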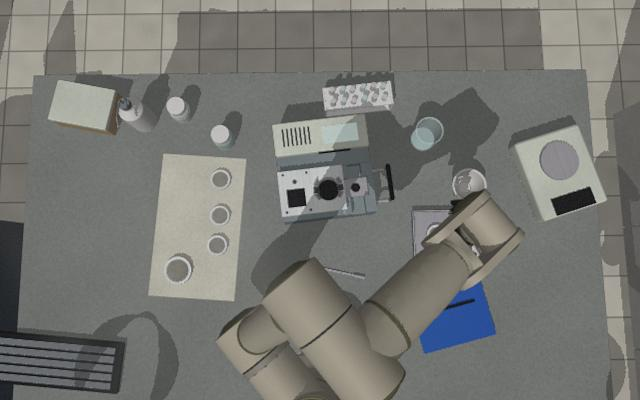

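```bash
python3 - <<'E'
from h import *
plan([425,273.5,170],0.9)
E
```

```text
pos [ 444.1 -364.2  205.9] jawang 0.116 down [ 0.004 -0.002 -1.   ] off [0.0547, 0.0345, 0.6358] yaw -0.784 rows 15.3 j6 -1.01 F [-0.   0.7 -0.8] t 9.4 w 1.0
```

>>> jog_arm(targets=[{"offset": [0.055, 0.0, 0.636], "yaw": -0.784}, {"offset": [0.055, 0.0, 0.636], "yaw": -0.784}, {"offset": [0.055, 0.0, 0.636], "yaw": -0.784}, {"offset": [0.055, 0.0, 0.636], "yaw": -0.784}, {"offset": [0.055, 0.0, 0.636], "yaw": -0.784}, {"offset": [0.055, 0.0, 0.636], "yaw": -0.784}, {"offset": [0.055, 0.0, 0.636], "yaw": -0.784}, {"offset": [0.055, 0.0, 0.636], "yaw": -0.784}, {"offset": [0.055, 0.0, 0.636], "yaw": -0.784}, {"offset": [0.055, 0.0, 0.636], "yaw": -0.784}, {"offset": [0.055, 0.0, 0.636], "yaw": -0.784}, {"offset": [0.055, 0.0, 0.636], "yaw": -0.784}])

```text
time_s: 10.4
eef_pos: [428.1, 137.2, 203.6]
ee_rot: [-0.636, 0.638, 0.308, -0.307]
force: [0.9, -0.6, -0.1]
grip_width: 1.002
```

```bash
python3 - <<'E'
from h import *
plan([425,273.5,150],0.9)
E
```

```text
pos [428.1 137.2 203.6] jawang 0.9 down [ 0.001 -0.002 -1.   ] off [0.1049, 0.0533, 0.0873] yaw -0.0 rows 3.5 j6 -0.85 F [ 0.9 -0.6 -0.1] t 10.4 w 1.002
```

>>> jog_arm(targets=[{"offset": [0.105, 0.053, 0.0873], "yaw": 0}, {"offset": [0.105, 0.053, 0.0873], "yaw": 0}, {"offset": [0.105, 0.053, 0.0873], "yaw": 0}, {"offset": [0.105, 0.053, 0.0873], "yaw": 0}, {"offset": [0.105, 0.053, 0.0873], "yaw": 0}, {"offset": [0.105, 0.053, 0.0873], "yaw": 0}])

```text
time_s: 10.9
eef_pos: [423.9, 273.9, 148.6]
ee_rot: [-0.636, 0.637, 0.307, -0.31]
force: [-0.5, -0.3, -0.3]
grip_width: 1.002
```

```bash
python3 - <<'E'
from h import *
cap('wrist'); show()
discs('wrist')
E
```

```text
pos [424.5 273.2 149.4] jawang 0.9 down [-0.001 -0.003 -1.   ] off [-0.4774, 0.1506, 0.1631] yaw None rows 12.6 j6 -0.56 F [-0.5  0.1 -0.2] t 10.95 w 1.0
disc1 0.71 [336.0, 235.0, 397.0, 292.0] circ [505.5 269. ] 31.7 ell (array([505.7, 269.4]), array([58.5, 63.4]))
disc1 0.65 [393.0, 316.0, 422.0, 351.0] circ [593.4 258.2] 22.9 ell (array([592.1, 258.9]), array([22.6, 44.2]))
disc1 0.61 [284.0, 151.0, 349.0, 224.0] circ [421.  275.6] 30.6 ell (array([421. , 275.3]), array([59.5, 60.9]))
```

View pics/wrist_last.png

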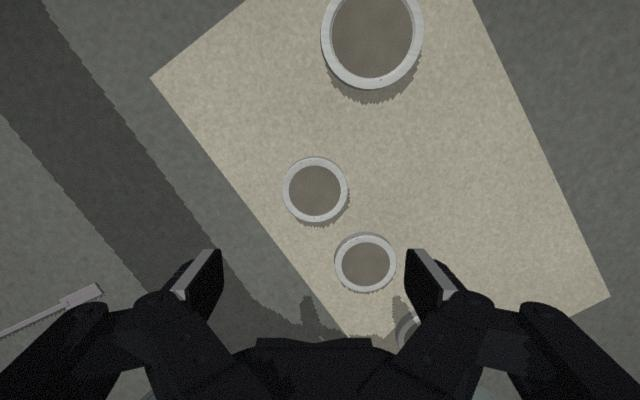

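```bash
cat >> h.py <<'E'
def inhand(ytop=-4,box=None,img=None):
    """centre of held disc in tool frame x,z (mm); ytop: tool y of disc's top face"""
    s=ctrl.sense(); c=ctrl.capture('wrist'); K=np.array(c['intrinsics']); Mt=np.array(c['mount']); 
    img=c['img'] if img is None else img
    g=cv2.cvtColor(img,cv2.COLOR_RGB2HSV)
    cv2.imwrite('pics/hand.png',c['img'][:,:,::-1])
    return K,Mt
def tooluv(K,Mt,uv,y):
    u,v=uv; d=Mt[:3,:3]@np.array([(u-K[0,2])/K[0,0],-(v-K[1,2])/K[1,1],-1.]); o=Mt[:3,3]
    return o+d*(y-o[1])/d[1]
E
python3 - <<'E'
from h import *
c=ctrl.capture('wrist');K=np.array(c['intrinsics']);Mt=np.array(c['mount']);print(Mt.round(3).tolist())
for uv in [(313.5,207),(313.5,331),(248,268),(380,270)]: print(tooluv(K,Mt,uv,-3).round(1))
E
```

```text
[[1.0, -0.001, -0.0, -0.902], [-0.0, 0.27, -0.963, -124.984], [0.001, 0.963, 0.27, 68.39], [0.0, 0.0, 0.0, 1.0]]
[-0.8 -3.  31.3]
[ -0.8  -3.  -29.9]
[-29.8  -3.    3.1]
[28.7 -3.   2.1]
```

```bash
python3 - <<'E'
from h import *
plan([422,275,17])
E
```

```text
pos [425.3 272.6 150.5] jawang 0.898 down [ 0.001 -0.002 -1.   ] off [-0.0001, 0.1335, 0.0044] yaw None rows 3.2 j6 -0.56 F [ 0.3 -0.2 -0.2] t 11.1 w 0.998
```

>>> jog_arm(targets=[{"offset": [0, 0.03, 0.0044], "yaw": 0}, {"offset": [0, 0.06, 0.0044], "yaw": 0}, {"offset": [0, 0.08, 0.0044], "yaw": 0}, {"offset": [0, 0.08, 0.0044], "yaw": 0}])

```text
time_s: 11.43
eef_pos: [420.5, 273.6, 67.5]
ee_rot: [-0.637, 0.638, 0.304, -0.309]
force: [-0.5, -0.9, 0.3]
grip_width: 0.998
```

```bash
python3 - <<'E'
from h import *
cap('wrist'); show()
discs('wrist')
E
```

```text
pos [421.6 274.1  69.7] jawang 0.897 down [-0.001 -0.003 -1.   ] off [-0.477, 0.0713, 0.1584] yaw None rows 12.2 j6 -0.55 F [-0.6  1.4 -1.3] t 11.4833 w 1.0
disc1 0.86 [339.0, 279.0, 418.0, 352.0] circ [503.9 270.8] 31.8 ell (array([502.1, 268.9]), array([55.2, 62. ]))
disc1 0.62 [471.0, 380.0, 500.0, 400.0] circ [604.9 294.5] 14.0 ell (array([573.2, 305. ]), array([11.7, 41. ]))
disc1 0.61 [272.0, 174.0, 365.0, 268.0] circ [420.4 275.8] 30.5 ell (array([420.4, 275.7]), array([58.9, 60.7]))
```

View pics/wrist_last.png

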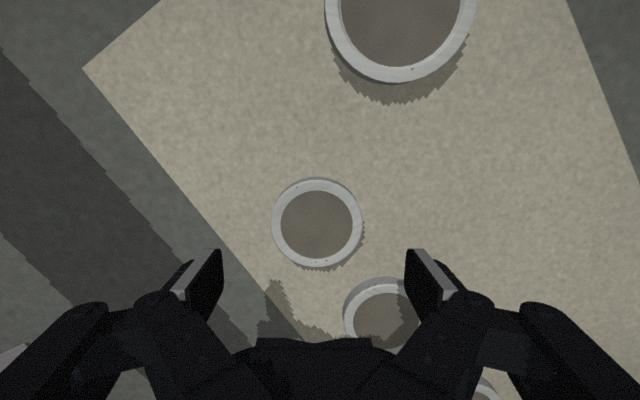

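```bash
python3 - <<'E'
from h import *
plan([421,275.5,17])
E
```

```text
pos [422.9 274.9  71.9] jawang 0.898 down [ 0.003 -0.002 -1.   ] off [-0.0008, 0.0549, 0.002] yaw None rows 1.3 j6 -0.55 F [ 0.2 -0.5  0.2] t 11.5833 w 0.999
```

>>> jog_arm(targets=[{"offset": [0, 0.02, 0.002], "yaw": 0}, {"offset": [0, 0.04, 0.002], "yaw": 0}, {"offset": [0, 0.052, 0.002], "yaw": 0}, {"offset": [0, 0.055, 0.002], "yaw": 0}, {"offset": [0, 0.055, 0.002], "yaw": 0}, {"offset": [0, 0.055, 0.002], "yaw": 0}])

```text
time_s: 12.08
eef_pos: [422.4, 276.3, 18.4]
ee_rot: [-0.636, 0.638, 0.308, -0.305]
force: [0.6, -1.1, -0.5]
grip_width: 0.997
```

>>> jog_arm(targets=[{"offset": [0, 0, 0], "yaw": 0}, {"offset": [0, 0, 0], "yaw": 0}, {"offset": [0, 0, 0], "yaw": 0}, {"offset": [0, 0, 0], "yaw": 0}, {"offset": [0, 0, 0], "yaw": 0}], fingers=0.05)

```text
time_s: 12.5
eef_pos: [423.1, 276.6, 19.9]
ee_rot: [-0.636, 0.638, 0.309, -0.304]
force: [-2.4, -0.5, 11.8]
grip_width: 0.675
```

>>> jog_arm(targets=[{"offset": [0, -0.015, 0], "yaw": 0}, {"offset": [0, -0.05, 0], "yaw": 0}, {"offset": [0, -0.09, 0], "yaw": 0}, {"offset": [0, -0.13, 0], "yaw": 0}, {"offset": [0, -0.17, 0], "yaw": 0}, {"offset": [0, -0.17, 0], "yaw": 0}])

```text
time_s: 13.0
eef_pos: [424.3, 277.7, 197.7]
ee_rot: [-0.635, 0.639, 0.314, -0.3]
force: [0.3, 0.6, 0.9]
grip_width: 0.673
```

```bash
python3 - <<'E'
from h import *
cap('wrist','w8')
plan([569,-48.5,190],.115)
E
```

```text
pos [423.2 277.2 193.9] jawang 0.898 down [ 0.015  0.003 -1.   ] off [-0.1638, 0.0052, -0.317] yaw 0.783 rows 8.6 j6 -0.55 F [-0.2  0.1 -1.7] t 13.05 w 0.669
```

View pics/w8.png

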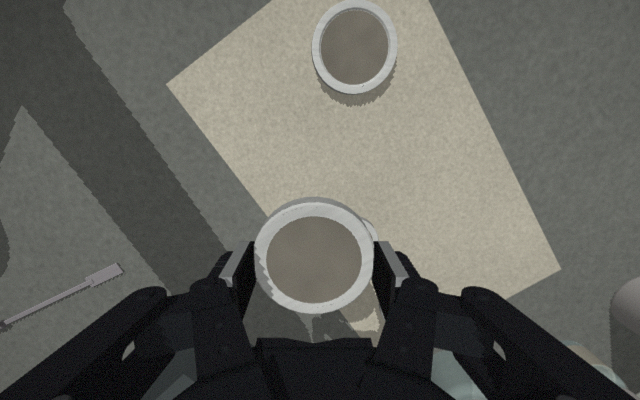

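```bash
python3 - <<'E'
from h import *
show()
c=ctrl.capture('wrist');K=np.array(c['intrinsics']);Mt=np.array(c['mount'])
for y in (-3,3,8):
  print(y,[tooluv(K,Mt,uv,y).round(1)[[0,2]].tolist() for uv in [(315,202),(315,314),(254.5,257),(374.5,257)]])
a=c['img'][180:330,220:410,::-1]; cv2.imwrite('pics/w8c.png',cv2.resize(a,None,fx=4,fy=4,interpolation=cv2.INTER_CUBIC))
E
```

```text
pos [423.2 277.2 193.9] jawang 0.898 down [ 0.015  0.003 -1.   ] off [-0.4828, 0.1866, 0.16] yaw None rows 13.0 j6 -0.55 F [-0.2  0.1 -1.7] t 13.05 w 0.669
-3 [[-0.2, 33.5], [-0.1, -20.6], [-26.7, 8.4], [25.9, 8.4]]
3 [[-0.2, 31.8], [-0.1, -24.9], [-28.0, 5.5], [27.3, 5.5]]
8 [[-0.1, 30.4], [-0.0, -28.6], [-29.0, 3.0], [28.4, 3.0]]
```

View pics/w8c.png

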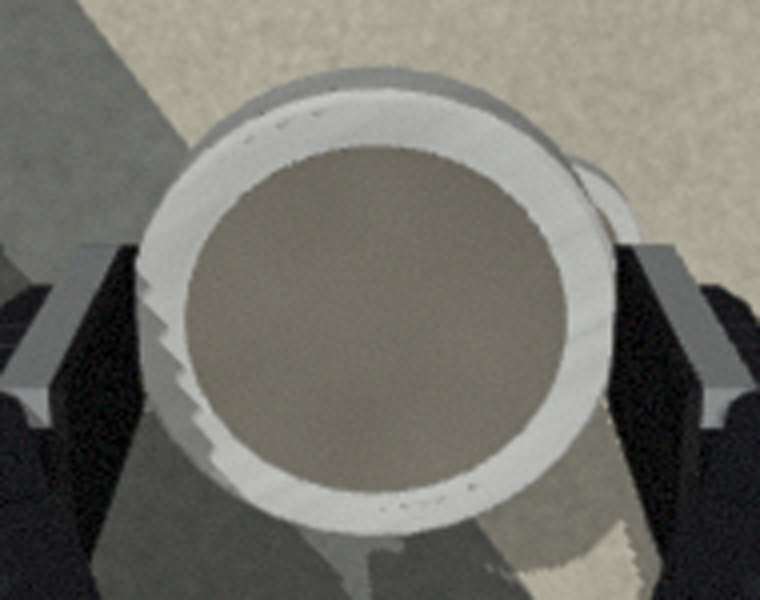

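```bash
python3 - <<'E'
from h import *
plan([575,-110,200],.115)
E
```

```text
pos [422.1 276.8 191.2] jawang 0.898 down [ 0.011  0.001 -1.   ] off [-0.207, -0.0075, -0.3607] yaw 0.783 rows 10.0 j6 -0.55 F [-0.2 -0.4 -2.7] t 13.1 w 0.672
```

>>> jog_arm(targets=[{"offset": [-0.207, -0.0075, -0.361], "yaw": 0.783}, {"offset": [-0.207, -0.0075, -0.361], "yaw": 0.783}, {"offset": [-0.207, -0.0075, -0.361], "yaw": 0.783}, {"offset": [-0.207, -0.0075, -0.361], "yaw": 0.783}, {"offset": [-0.207, -0.0075, -0.361], "yaw": 0.783}, {"offset": [-0.207, -0.0075, -0.361], "yaw": 0.783}, {"offset": [-0.207, -0.0075, -0.361], "yaw": 0.783}, {"offset": [-0.207, -0.0075, -0.361], "yaw": 0.783}, {"offset": [-0.207, -0.0075, -0.361], "yaw": 0.783}, {"offset": [-0.207, -0.0075, -0.361], "yaw": 0.783}, {"offset": [-0.207, -0.0075, -0.361], "yaw": 0.783}, {"offset": [-0.207, -0.0075, -0.361], "yaw": 0.783}])

```text
time_s: 14.1
eef_pos: [574.8, -111.8, 197.7]
ee_rot: [0.707, -0.705, -0.042, 0.037]
force: [0.6, 0.2, -0.7]
grip_width: 0.674
```

>>> jog_arm(targets=[{"offset": [0, 0, 0], "yaw": 0}, {"offset": [0, 0, 0], "yaw": 0}, {"offset": [0, 0, 0], "yaw": 0}, {"offset": [0, 0, 0], "yaw": 0}])

```text
time_s: 14.43
eef_pos: [574.6, -110.8, 197.6]
ee_rot: [0.707, -0.705, -0.042, 0.037]
force: [-0.4, -0.2, -1.1]
grip_width: 0.671
```

```bash
python3 - <<'E'
from h import *
show()
img,K,T,c=cap('wrist','w9')
np.savez('w9.npz',K=K,T=T)
show()
a=img[30:220,210:420,::-1]; cv2.imwrite('pics/w9c.png',cv2.resize(a,None,fx=3,fy=3,interpolation=cv2.INTER_CUBIC))
E
```

```text
pos [ 574.6 -110.8  197.6] jawang 0.113 down [ 0.007  0.003 -1.   ] off [-0.5599, 0.1939, 0.1745] yaw None rows 14.8 j6 -0.51 F [-0.4 -0.2 -1.1] t 14.4333 w 0.671
pos [ 574.7 -111.   197.8] jawang 0.113 down [ 0.007  0.002 -1.   ] off [-0.5601, 0.1938, 0.1746] yaw None rows 14.8 j6 -0.51 F [-0.   0.6 -0.9] t 14.4833 w 0.669
```

View pics/w9.png

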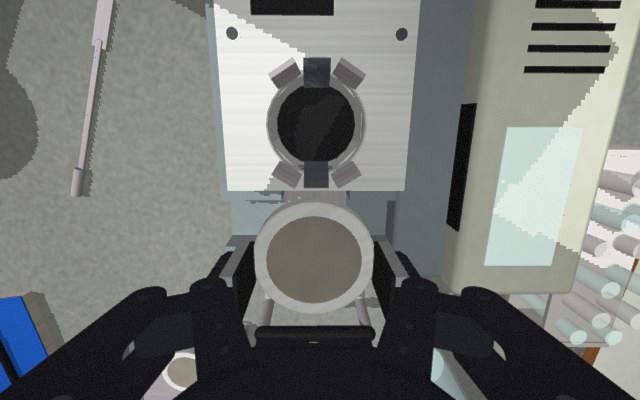

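View pics/w9c.png

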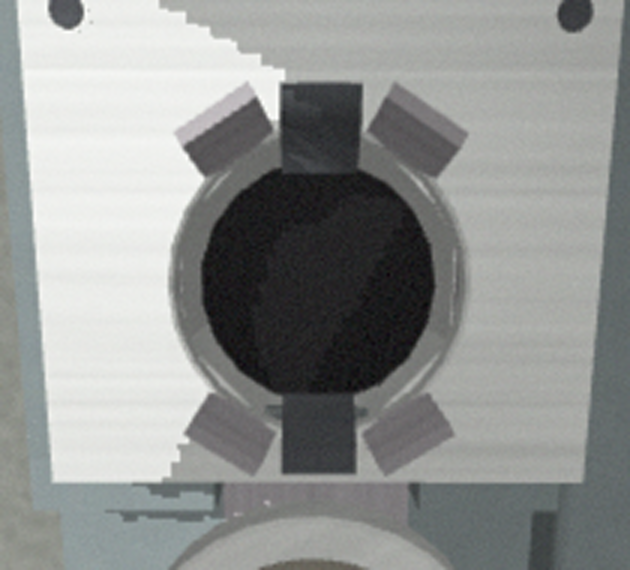

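```bash
python3 - <<'E'
from fit import *
d=np.load('w9.npz');K,T=d['K'],d['T']
for uv in [(227.3,191),(404,191),(315.8,121.7)]: print(unproj(K,T,uv,115.5))
p=fit(K,T,[((-62,-44,115.5),(227.3,191)),((62,-44,115.5),(404,191)),((0,0,115.5),(315.8,121.7))])
# check hole reproj
img=cv2.imread('pics/w9.png')
from numpy import cos,sin,pi
th=p[2]
def f2w(a): return np.array([p[0]+cos(th)*a[0]-sin(th)*a[1],p[1]+sin(th)*a[0]+cos(th)*a[1],a[2]])
big=cv2.resize(img[30:220,210:420],None,fx=3,fy=3,interpolation=cv2.INTER_CUBIC)
for z,r in((115.5,32.5),):
  for t in np.linspace(0,2*pi,120):
    u=(proj(K,T,f2w([r*cos(t),r*sin(t),z]))-[210,30])*3
    cv2.circle(big,tuple(int(x) for x in u),1,(0,0,255),-1)
for a in [(-62,-44,115.5),(62,-44,115.5),(0,-25,103.5),(0,25,103.5)]:
    u=(proj(K,T,f2w(a))-[210,30])*3; cv2.circle(big,tuple(int(x) for x in u),3,(0,255,0),-1)
cv2.imwrite('pics/w9d.png',big)
E
```

```text
[ 512.95313855 -100.91299078  115.5       ]
[635.88184771 -87.11895253 115.5       ]
[568.97295016 -47.35608536 115.5       ]
[ 5.692841e+02 -4.916990e+01  1.126000e-01] [[-0.4, -1.5], [0.3, -1.7], [0.2, 2.9]]
```

View pics/w9d.png

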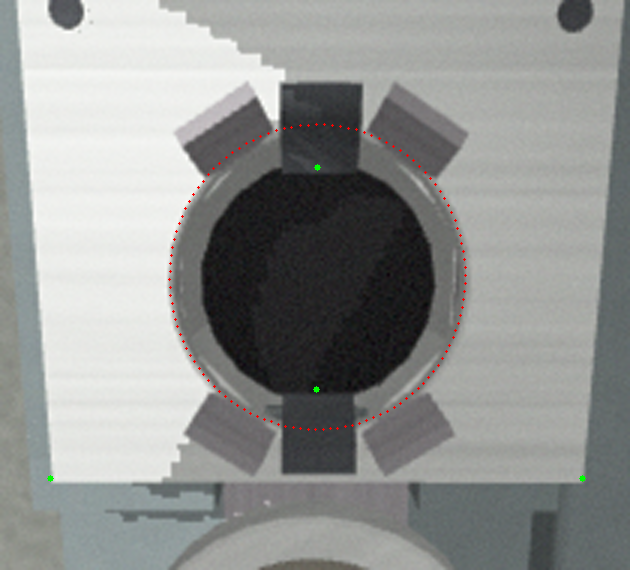

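```bash
python3 - <<'E'
from h import *
plan([569.5,-52.2,165],.113)
E
```

```text
pos [ 574.7 -111.   197.8] jawang 0.113 down [ 0.007  0.002 -1.   ] off [0.0012, 0.0329, 0.0589] yaw -0.0 rows 1.6 j6 -0.51 F [-0.   0.6 -0.9] t 14.4833 w 0.669
```

>>> jog_arm(targets=[{"offset": [0.001, 0.01, 0.04], "yaw": 0}, {"offset": [0.0012, 0.02, 0.059], "yaw": 0}, {"offset": [0.0012, 0.033, 0.059], "yaw": 0}, {"offset": [0.0012, 0.033, 0.059], "yaw": 0}, {"offset": [0.0012, 0.033, 0.059], "yaw": 0}, {"offset": [0.0012, 0.033, 0.059], "yaw": 0}])

```text
time_s: 14.98
eef_pos: [569.8, -52.5, 165.7]
ee_rot: [0.707, -0.705, -0.043, 0.037]
force: [-0.1, -0.3, -0.4]
grip_width: 0.669
```

```bash
python3 - <<'E'
from h import *
plan([569.5,-52.2,135],.113)
cap('wrist','w10')
E
```

```text
pos [569.8 -52.5 165.7] jawang 0.112 down [ 0.008  0.002 -1.   ] off [-0.0006, 0.0307, 0.0003] yaw -0.001 rows 0.7 j6 -0.41 F [-0.1 -0.3 -0.4] t 14.9833 w 0.669
```

View pics/w10.png

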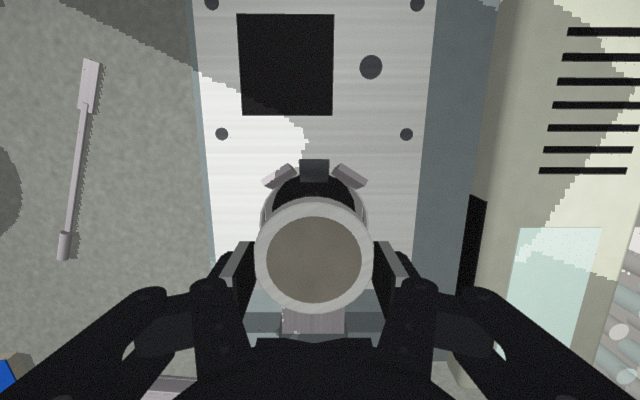

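Descend onto the slopes, watching force.

>>> jog_arm(targets=[{"offset": [-0.0005, 0.012, 0], "yaw": 0}, {"offset": [-0.0005, 0.02, 0], "yaw": 0}, {"offset": [-0.0005, 0.026, 0], "yaw": 0}, {"offset": [-0.0005, 0.029, 0], "yaw": 0}, {"offset": [-0.0005, 0.029, 0], "yaw": 0}])

```text
time_s: 15.45
eef_pos: [569.6, -52.6, 136.4]
ee_rot: [0.707, -0.705, -0.042, 0.037]
force: [-0.4, 1.3, -0.5]
grip_width: 0.672
```

```bash
python3 - <<'E'
from h import *
show(); cap('wrist','w11')
E
```

```text
pos [569.6 -52.6 136.4] jawang 0.112 down [ 0.008  0.003 -1.   ] off [-0.5612, 0.1319, 0.1156] yaw None rows 14.1 j6 -0.41 F [-0.4  1.3 -0.5] t 15.45 w 0.672
```

View pics/w11.png

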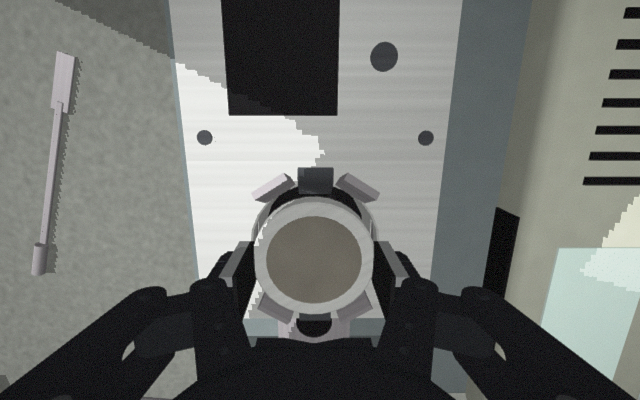

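>>> jog_arm(targets=[{"offset": [0, 0.002, 0], "yaw": 0}, {"offset": [0, 0.004, 0], "yaw": 0}, {"offset": [0, 0.004, 0], "yaw": 0}])

```text
time_s: 15.75
eef_pos: [570.0, -52.2, 133.3]
ee_rot: [0.707, -0.705, -0.043, 0.036]
force: [-1.3, 3.9, 5.4]
grip_width: 0.672
```

Contact. Release and rise a little, then look.

>>> jog_arm(targets=[{"offset": [0, 0, 0], "yaw": 0}, {"offset": [0, 0, 0], "yaw": 0}, {"offset": [0, 0, 0], "yaw": 0}, {"offset": [0, -0.005, 0], "yaw": 0}, {"offset": [0, -0.03, 0], "yaw": 0}, {"offset": [0, -0.06, 0], "yaw": 0}, {"offset": [0, -0.06, 0], "yaw": 0}, {"offset": [0, -0.06, 0], "yaw": 0}], fingers=0.08)

```text
time_s: 16.42
eef_pos: [570.0, -52.6, 194.9]
ee_rot: [0.706, -0.706, -0.044, 0.035]
force: [0.3, 0.6, -0.2]
grip_width: 0.937
```

```bash
python3 - <<'E'
from h import *
show(); cap('wrist','w12')
E
```

```text
pos [570.  -52.6 194.9] jawang 0.112 down [ 0.013  0.002 -1.   ] off [-0.563, 0.1876, 0.116] yaw None rows 14.5 j6 -0.41 F [ 0.3  0.6 -0.2] t 16.4167 w 0.937
```

View pics/w12.png

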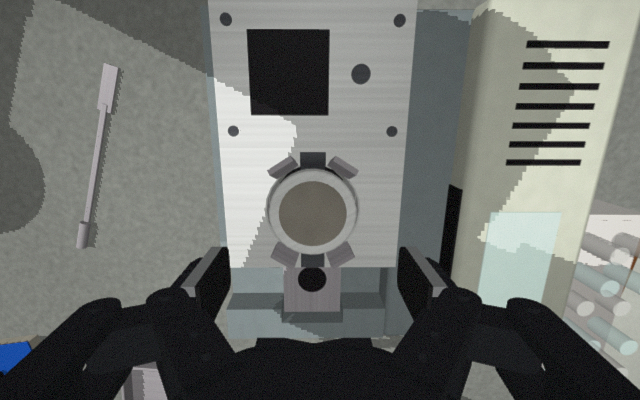

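```bash
python3 - <<'E'
from h import *
discs('wrist','disc1',125.5)
plan([569.3,-50.2,148],.113)
E
```

```text
disc1 0.91 [270.0, 169.0, 359.0, 258.0] circ [569.2 -48. ] 30.4 ell (array([569.2, -48.3]), array([58.2, 60.5]))
pos [569.  -52.3 192.3] jawang 0.112 down [ 0.008  0.003 -1.   ] off [0.0002, 0.0443, 0.0019] yaw -0.001 rows 1.1 j6 -0.41 F [-0.4 -0.5 -0.2] t 16.5667 w 0.941
```

>>> jog_arm(targets=[{"offset": [0, 0, 0.003], "yaw": 0}, {"offset": [0, 0, 0.003], "yaw": 0}, {"offset": [0, 0, 0.003], "yaw": 0}, {"offset": [0, 0.01, 0.003], "yaw": 0}, {"offset": [0, 0.02, 0.003], "yaw": 0}, {"offset": [0, 0.03, 0.003], "yaw": 0}, {"offset": [0, 0.04, 0.003], "yaw": 0}, {"offset": [0, 0.045, 0.003], "yaw": 0}, {"offset": [0, 0.045, 0.003], "yaw": 0}], fingers=0.0)

```text
time_s: 17.32
eef_pos: [568.4, -49.0, 145.6]
ee_rot: [0.707, -0.705, -0.041, 0.038]
force: [0.3, -0.4, -0.7]
grip_width: 0.0
```

```bash
python3 - <<'E'
from h import *
show(); cap('wrist','w13')
E
```

```text
pos [568.4 -49.  145.6] jawang 0.112 down [ 0.005  0.004 -1.   ] off [-0.5602, 0.1428, 0.1117] yaw None rows 14.1 j6 -0.41 F [ 0.3 -0.4 -0.7] t 17.3167 w 0.0
```

View pics/w13.png

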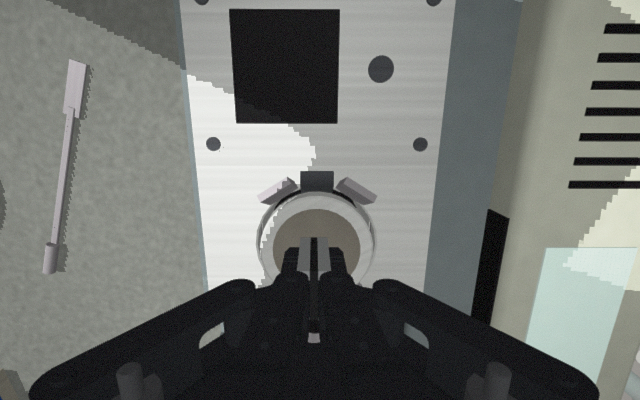

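>>> jog_arm(targets=[{"offset": [0.0008, 0.003, 0], "yaw": 0}, {"offset": [0.0008, 0.006, 0], "yaw": 0}, {"offset": [0.0008, 0.009, 0], "yaw": 0}, {"offset": [0.0008, 0.012, 0], "yaw": 0}, {"offset": [0.0008, 0.015, 0], "yaw": 0}, {"offset": [0.0008, 0.018, 0], "yaw": 0}, {"offset": [0.0008, 0.02, 0], "yaw": 0}, {"offset": [0.0008, 0.022, 0], "yaw": 0}, {"offset": [0.0008, 0.024, 0], "yaw": 0}])

```text
time_s: 18.12
eef_pos: [569.7, -48.9, 122.3]
ee_rot: [0.707, -0.705, -0.042, 0.037]
force: [0.0, 0.8, 1.0]
grip_width: -0.0
```

>>> jog_arm(targets=[{"offset": [0, 0.002, 0], "yaw": 0}, {"offset": [0, 0.004, 0], "yaw": 0}, {"offset": [0, 0.005, 0], "yaw": 0}])

```text
time_s: 18.37
eef_pos: [569.7, -48.9, 117.1]
ee_rot: [0.707, -0.705, -0.042, 0.037]
force: [-0.9, 0.7, 2.4]
grip_width: -0.003
```

>>> jog_arm(targets=[{"offset": [0, 0.002, 0], "yaw": 0}, {"offset": [0, 0.002, 0], "yaw": 0}, {"offset": [0, -0.02, 0], "yaw": 0}, {"offset": [0, -0.05, 0], "yaw": 0}, {"offset": [0, -0.08, 0], "yaw": 0}, {"offset": [0, -0.08, 0], "yaw": 0}, {"offset": [0, -0.08, -0.03], "yaw": 0}, {"offset": [0, -0.08, -0.03], "yaw": 0}, {"offset": [0, -0.08, -0.03], "yaw": 0}], fingers=0.0854)

```text
time_s: 19.12
eef_pos: [572.3, -79.8, 196.3]
ee_rot: [0.707, -0.705, -0.041, 0.037]
force: [0.6, 0.5, -0.3]
grip_width: 1.001
```

```bash
python3 - <<'E'
from h import *
img=cap('wrist','w14')[0]; show(); discs('top')
a=img[60:260,210:430,::-1]; cv2.imwrite('pics/w14c.png',cv2.resize(a,None,fx=3,fy=3,interpolation=cv2.INTER_CUBIC))
E
```

```text
pos [572.2 -79.1 196.3] jawang 0.111 down [ 0.005  0.004 -1.   ] off [-0.561, 0.1937, 0.1413] yaw None rows 14.6 j6 -0.46 F [0.6 0.6 0.1] t 19.1667 w 1.001
disc1 0.91 [209.0, 171.0, 232.0, 192.0] circ [619.1 266.8] 30.2 ell (array([619.1, 267. ]), array([59. , 59.1]))
disc1 0.63 [209.0, 207.0, 230.0, 228.0] circ [511.5 266.9] 31.1 ell (array([511.5, 267.5]), array([57.9, 61.8]))
disc1 0.42 [320.0, 181.0, 336.0, 191.0] circ [591.3 -47.1] 22.5 ell (array([595.7, -48. ]), array([23.3, 50.5]))
```

View pics/w14c.png

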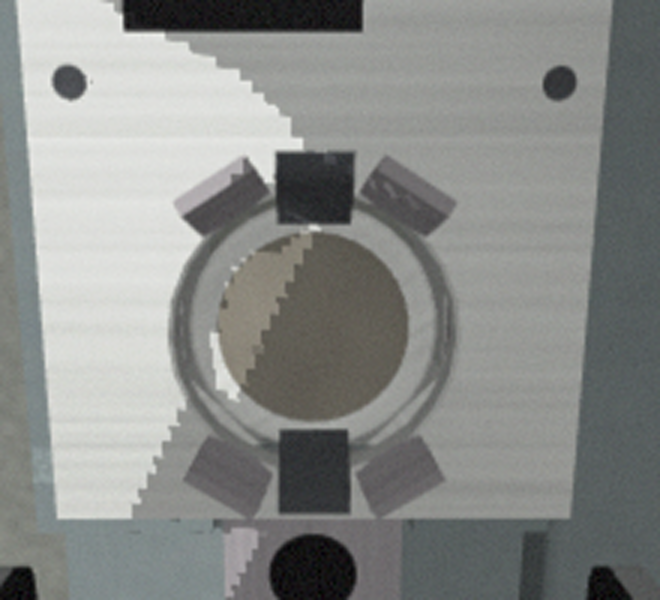

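```bash
python3 - <<'E'
from h import *
plan([507,269.5,120],.9)
E
```

```text
pos [572.3 -78.4 196.5] jawang 0.112 down [ 0.005  0.004 -1.   ] off [-0.0264, 0.0776, 0.3528] yaw -0.788 rows 8.7 j6 -0.46 F [ 0.7  0.1 -1. ] t 19.2667 w 0.998
```

>>> jog_arm(targets=[{"offset": [-0.0264, 0.0, 0.353], "yaw": -0.788}, {"offset": [-0.0264, 0.0, 0.353], "yaw": -0.788}, {"offset": [-0.0264, 0.0, 0.353], "yaw": -0.788}, {"offset": [-0.0264, 0.0, 0.353], "yaw": -0.788}, {"offset": [-0.0264, 0.0, 0.353], "yaw": -0.788}, {"offset": [-0.0264, 0.0, 0.353], "yaw": -0.788}, {"offset": [-0.0264, 0.078, 0.353], "yaw": -0.788}, {"offset": [-0.0264, 0.078, 0.353], "yaw": -0.788}, {"offset": [-0.0264, 0.078, 0.353], "yaw": -0.788}, {"offset": [-0.0264, 0.078, 0.353], "yaw": -0.788}, {"offset": [-0.0264, 0.078, 0.353], "yaw": -0.788}, {"offset": [-0.0264, 0.078, 0.353], "yaw": -0.788}])

```text
time_s: 20.27
eef_pos: [507.0, 269.8, 119.9]
ee_rot: [0.637, -0.636, -0.31, 0.305]
force: [0.2, -0.1, -0.0]
grip_width: 1.0
```

>>> jog_arm(targets=[{"offset": [0, 0.03, 0], "yaw": 0}, {"offset": [0, 0.05, 0], "yaw": 0}, {"offset": [0, 0.05, 0], "yaw": 0}, {"offset": [0, 0.05, 0], "yaw": 0}])

```text
time_s: 20.6
eef_pos: [507.9, 269.1, 70.8]
ee_rot: [0.637, -0.636, -0.31, 0.305]
force: [0.8, 0.5, 0.9]
grip_width: 1.0
```

```bash
python3 - <<'E'
from h import *
show(); discs('wrist')
plan([506,269,20.5],.9)
E
```

```text
pos [507.9 269.1  70.8] jawang 0.9 down [ 0.006  0.004 -1.   ] off [-0.527, 0.0666, 0.2307] yaw None rows 13.9 j6 -0.62 F [0.8 0.5 0.9] t 20.6 w 1.0
disc1 0.78 [268.0, 176.0, 360.0, 268.0] circ [507.2 269.6] 31.0 ell (array([507.4, 269.2]), array([59.2, 61.5]))
disc1 0.59 [364.0, 300.0, 420.0, 357.0] circ [602.3 268.6] 25.1 ell (array([600.1, 265.4]), array([38.2, 49.6]))
pos [508.5 269.6  72. ] jawang 0.9 down [ 0.009  0.005 -1.   ] off [-0.0025, 0.0514, 0.0018] yaw 0.0 rows 1.2 j6 -0.62 F [-0.1 -0.2  0.7] t 20.7 w 1.001
```

View pics/wrist_last.png

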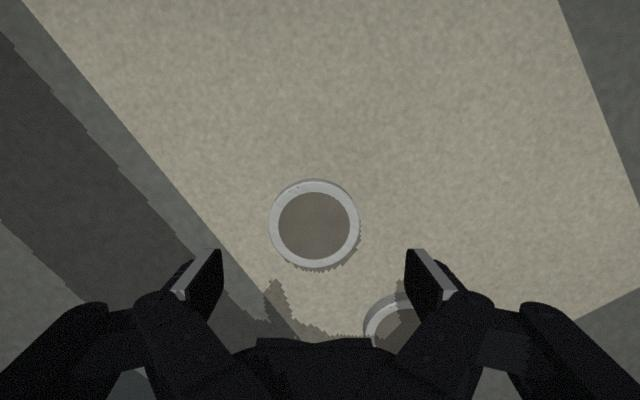

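>>> jog_arm(targets=[{"offset": [-0.001, 0.025, 0.0], "yaw": 0}, {"offset": [-0.001, 0.042, 0.0], "yaw": 0}, {"offset": [-0.001, 0.053, 0.0], "yaw": 0}, {"offset": [-0.001, 0.056, 0.0], "yaw": 0}, {"offset": [-0.001, 0.056, 0.0], "yaw": 0}, {"offset": [-0.001, 0.056, 0.0], "yaw": 0}])

```text
time_s: 21.2
eef_pos: [509.1, 269.3, 17.2]
ee_rot: [0.637, -0.637, -0.312, 0.303]
force: [0.3, 0.5, 0.3]
grip_width: 0.999
```

>>> jog_arm(targets=[{"offset": [0, 0, 0], "yaw": 0}, {"offset": [0, 0, 0], "yaw": 0}, {"offset": [0, 0, 0], "yaw": 0}, {"offset": [0, 0, 0], "yaw": 0}, {"offset": [0, 0, 0], "yaw": 0}, {"offset": [0, -0.02, 0], "yaw": 0}, {"offset": [0, -0.05, 0], "yaw": 0}, {"offset": [0, -0.09, 0], "yaw": 0}, {"offset": [0, -0.13, 0], "yaw": 0}, {"offset": [0, -0.17, 0], "yaw": 0}, {"offset": [0, -0.17, 0], "yaw": 0}, {"offset": [0, -0.17, 0], "yaw": 0}], fingers=0.05)

```text
time_s: 22.2
eef_pos: [508.0, 268.7, 189.5]
ee_rot: [-0.636, 0.637, 0.314, -0.302]
force: [-0.3, 0.1, -1.4]
grip_width: 0.675
```

```bash
python3 - <<'E'
from h import *
show(); cap('wrist','w16')
plan([569.5,-52,165],.113)
E
```

```text
pos [508.  268.7 189.5] jawang 0.901 down [ 0.015  0.007 -1.   ] off [-0.5288, 0.1799, 0.2326] yaw None rows 14.5 j6 -0.62 F [-0.3  0.1 -1.4] t 22.2 w 0.675
pos [507.1 268.4 187.3] jawang 0.9 down [ 0.011  0.006 -1.   ] off [-0.2125, 0.0212, -0.2478] yaw 0.787 rows 7.8 j6 -0.62 F [-1.  -0.4 -1.2] t 22.25 w 0.678
```

View pics/w16.png

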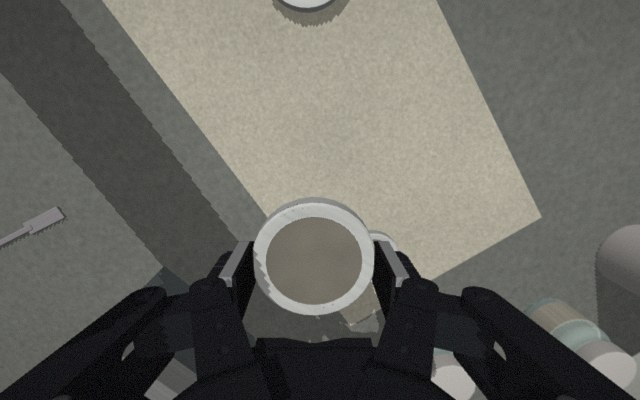

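>>> jog_arm(targets=[{"offset": [-0.2125, 0, -0.2478], "yaw": 0.787}, {"offset": [-0.2125, 0, -0.2478], "yaw": 0.787}, {"offset": [-0.2125, 0, -0.2478], "yaw": 0.787}, {"offset": [-0.2125, 0, -0.2478], "yaw": 0.787}, {"offset": [-0.2125, 0, -0.2478], "yaw": 0.787}, {"offset": [-0.2125, 0, -0.2478], "yaw": 0.787}, {"offset": [-0.2125, 0, -0.2478], "yaw": 0.787}, {"offset": [-0.2125, 0.01, -0.2478], "yaw": 0.787}, {"offset": [-0.2125, 0.021, -0.2478], "yaw": 0.787}, {"offset": [-0.2125, 0.021, -0.2478], "yaw": 0.787}, {"offset": [-0.2125, 0.021, -0.2478], "yaw": 0.787}, {"offset": [-0.2125, 0.021, -0.2478], "yaw": 0.787}])

```text
time_s: 23.25
eef_pos: [569.3, -50.8, 165.0]
ee_rot: [0.708, -0.704, -0.044, 0.037]
force: [-0.4, 0.4, -0.4]
grip_width: 0.674
```

```bash
python3 - <<'E'
from h import *
plan([569.5,-51.5,132],.113)
cap('wrist','w17')
E
```

```text
pos [569.3 -50.8 165. ] jawang 0.115 down [ 0.01   0.006 -1.   ] off [-0.0002, 0.033, -0.0009] yaw 0.002 rows 0.8 j6 -0.42 F [-0.4  0.4 -0.4] t 23.25 w 0.674
```

View pics/w17.png

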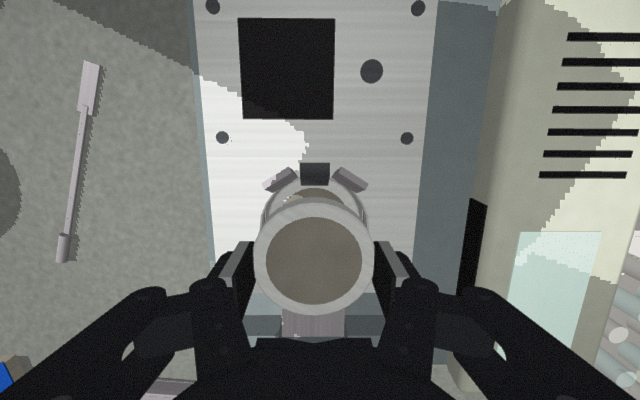

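>>> jog_arm(targets=[{"offset": [0, 0.012, -0.001], "yaw": 0}, {"offset": [0, 0.02, -0.001], "yaw": 0}, {"offset": [0, 0.026, -0.001], "yaw": 0}, {"offset": [0, 0.029, -0.001], "yaw": 0}, {"offset": [0, 0.031, -0.001], "yaw": 0}, {"offset": [0, 0.031, -0.001], "yaw": 0}])

```text
time_s: 23.8
eef_pos: [569.9, -51.3, 134.3]
ee_rot: [0.708, -0.704, -0.045, 0.037]
force: [-0.9, 1.4, -0.4]
grip_width: 0.674
```

>>> jog_arm(targets=[{"offset": [0, 0.0015, 0], "yaw": 0}, {"offset": [0, 0.003, 0], "yaw": 0}, {"offset": [0, 0.003, 0], "yaw": 0}])

```text
time_s: 24.05
eef_pos: [570.1, -51.1, 131.5]
ee_rot: [0.708, -0.704, -0.045, 0.037]
force: [0.5, 2.5, 1.1]
grip_width: 0.673
```

Release, rise, close the fingers and look.

>>> jog_arm(targets=[{"offset": [0, 0, 0], "yaw": 0}, {"offset": [0, 0, 0], "yaw": 0}, {"offset": [0, 0, 0], "yaw": 0}, {"offset": [0, -0.005, 0], "yaw": 0}, {"offset": [0, -0.03, 0], "yaw": 0}, {"offset": [0, -0.06, 0], "yaw": 0}, {"offset": [0, -0.06, 0], "yaw": 0}, {"offset": [0, -0.06, 0], "yaw": 0}], fingers=0.08)

```text
time_s: 24.72
eef_pos: [570.0, -51.7, 193.2]
ee_rot: [0.707, -0.704, -0.046, 0.035]
force: [-0.4, -1.0, 0.1]
grip_width: 0.938
```

```bash
python3 - <<'E'
from h import *
discs('wrist','disc1',125.5)
plan([569.3,-49.5,145],.113)
E
```

```text
disc1 0.76 [271.0, 172.0, 357.0, 255.0] circ [569.2 -47.8] 30.4 ell (array([569.3, -48.2]), array([58.7, 60.2]))
disc1 0.7 [282.0, 168.0, 339.0, 183.0] circ [552.3 -23.3] 6.4 ell (array([552.2, -22.9]), array([ 2.9, 13.1]))
pos [569.1 -51.4 190.9] jawang 0.115 down [ 0.011  0.006 -1.   ] off [-0.0001, 0.0459, 0.0017] yaw 0.002 rows 1.1 j6 -0.42 F [ 0.1  0.  -0.5] t 24.8167 w 0.942
```

View pics/wrist_last.png

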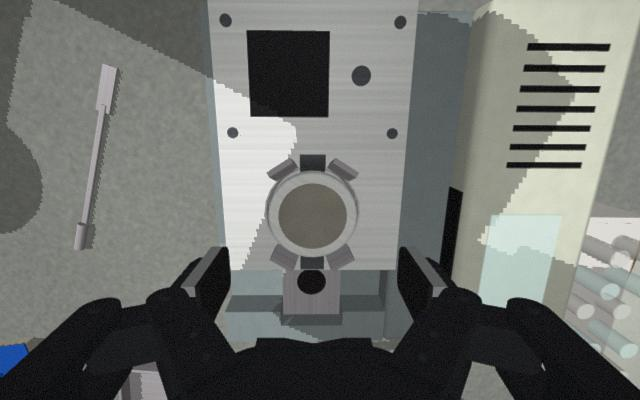

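>>> jog_arm(targets=[{"offset": [0, 0, 0.002], "yaw": 0}, {"offset": [0, 0, 0.002], "yaw": 0}, {"offset": [0, 0, 0.002], "yaw": 0}, {"offset": [0, 0.01, 0.002], "yaw": 0}, {"offset": [0, 0.02, 0.002], "yaw": 0}, {"offset": [0, 0.03, 0.002], "yaw": 0}, {"offset": [0, 0.04, 0.002], "yaw": 0}, {"offset": [0, 0.045, 0.002], "yaw": 0}, {"offset": [0, 0.045, 0.002], "yaw": 0}], fingers=0.0)

```text
time_s: 25.57
eef_pos: [568.7, -49.0, 144.2]
ee_rot: [0.708, -0.704, -0.044, 0.038]
force: [0.3, 0.1, 0.3]
grip_width: -0.001
```

>>> jog_arm(targets=[{"offset": [0, 0.003, 0], "yaw": 0}, {"offset": [0, 0.006, 0], "yaw": 0}, {"offset": [0, 0.009, 0], "yaw": 0}, {"offset": [0, 0.012, 0], "yaw": 0}, {"offset": [0, 0.015, 0], "yaw": 0}, {"offset": [0, 0.018, 0], "yaw": 0}, {"offset": [0, 0.02, 0], "yaw": 0}, {"offset": [0, 0.022, 0], "yaw": 0}, {"offset": [0, 0.024, 0], "yaw": 0}, {"offset": [0, 0.026, 0], "yaw": 0}])

```text
time_s: 26.4
eef_pos: [568.9, -48.8, 117.9]
ee_rot: [0.708, -0.704, -0.044, 0.038]
force: [0.6, -1.0, 2.8]
grip_width: -0.001
```

>>> jog_arm(targets=[{"offset": [0, 0.002, 0], "yaw": 0}, {"offset": [0, 0.003, 0], "yaw": 0}, {"offset": [0, 0.003, 0], "yaw": 0}, {"offset": [0, -0.02, 0], "yaw": 0}, {"offset": [0, -0.05, 0], "yaw": 0}, {"offset": [0, -0.08, 0], "yaw": 0}, {"offset": [0, -0.08, 0], "yaw": 0}, {"offset": [0, -0.08, -0.03], "yaw": 0}, {"offset": [0, -0.08, -0.03], "yaw": 0}, {"offset": [0, -0.08, -0.03], "yaw": 0}], fingers=0.0854)

```text
time_s: 27.23
eef_pos: [571.3, -79.9, 196.9]
ee_rot: [0.709, -0.703, -0.043, 0.038]
force: [0.1, 0.4, 0.9]
grip_width: 1.002
```

```bash
python3 - <<'E'
from h import *
img=cap('wrist','w18')[0]; discs('top')
a=img[60:260,210:430,::-1]; cv2.imwrite('pics/w18c.png',cv2.resize(a,None,fx=3,fy=3,interpolation=cv2.INTER_CUBIC))
plan([614,268.5,120],.9)
E
```

```text
disc1 0.86 [209.0, 170.0, 232.0, 188.0] circ [621.  267.3] 30.7 ell (array([620.4, 267.4]), array([58.1, 61.2]))
pos [571.4 -78.6 197.2] jawang 0.116 down [ 0.007  0.008 -1.   ] off [0.0817, 0.0802, 0.3393] yaw -0.784 rows 8.6 j6 -0.46 F [ 0.4  0.3 -0.1] t 27.3833 w 0.999
```

View pics/w18c.png

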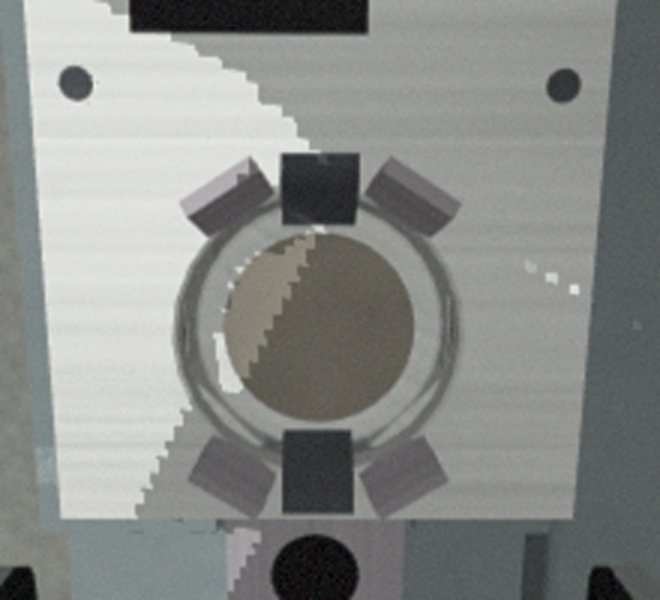

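View pics/top_last.png

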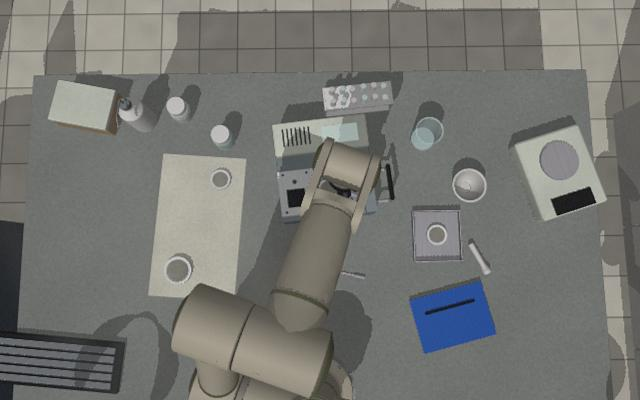

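>>> jog_arm(targets=[{"offset": [0.0817, 0.0, 0.3393], "yaw": -0.784}, {"offset": [0.0817, 0.0, 0.3393], "yaw": -0.784}, {"offset": [0.0817, 0.0, 0.3393], "yaw": -0.784}, {"offset": [0.0817, 0.0, 0.3393], "yaw": -0.784}, {"offset": [0.0817, 0.0, 0.3393], "yaw": -0.784}, {"offset": [0.0817, 0.0, 0.3393], "yaw": -0.784}, {"offset": [0.0817, 0.0, 0.3393], "yaw": -0.784}, {"offset": [0.0817, 0.05, 0.3393], "yaw": -0.784}, {"offset": [0.0817, 0.09, 0.3393], "yaw": -0.784}, {"offset": [0.0817, 0.11, 0.3393], "yaw": -0.784}, {"offset": [0.0817, 0.11, 0.3393], "yaw": -0.784}, {"offset": [0.0817, 0.11, 0.3393], "yaw": -0.784}])

```text
time_s: 28.38
eef_pos: [612.8, 269.1, 88.2]
ee_rot: [0.638, -0.635, -0.309, 0.306]
force: [0.8, 0.0, 0.7]
grip_width: 0.999
```

```bash
python3 - <<'E'
from h import *
show(); discs('wrist')
plan([616,268.5,17],.9)
E
```

```text
pos [612.8 269.1  88.2] jawang 0.901 down [ 0.002  0.006 -1.   ] off [-0.5919, 0.0854, 0.313] yaw None rows 16.2 j6 -0.67 F [0.8 0.  0.7] t 28.3833 w 0.999
disc1 0.87 [273.0, 182.0, 357.0, 263.0] circ [614.9 268.7] 30.5 ell (array([615. , 268.6]), array([58.9, 60.9]))
disc1 0.55 [0.0, 234.0, 158.0, 400.0] circ [528.2  45. ] 62.3 ell (array([525. ,  41.6]), array([116.3, 171.1]))
pos [615.2 268.4  92.8] jawang 0.899 down [ 0.01   0.008 -1.   ] off [-0.0004, 0.0758, -0.0004] yaw -0.001 rows 1.8 j6 -0.67 F [-1.   0.4  1.4] t 28.4833 w 0.998
```

View pics/wrist_last.png

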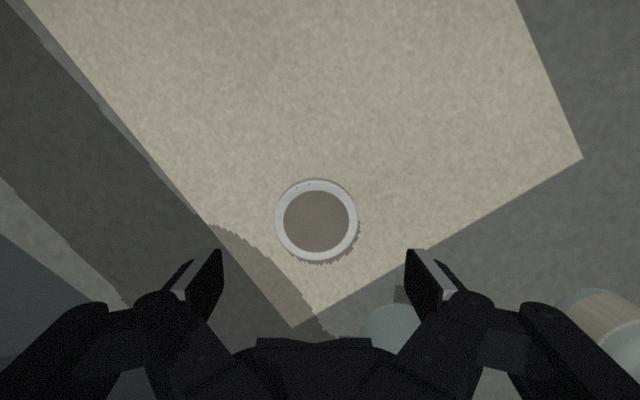

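>>> jog_arm(targets=[{"offset": [0, 0.03, -0.001], "yaw": 0}, {"offset": [0, 0.055, -0.001], "yaw": 0}, {"offset": [0, 0.068, -0.001], "yaw": 0}, {"offset": [0, 0.076, -0.001], "yaw": 0}, {"offset": [0, 0.077, -0.001], "yaw": 0}, {"offset": [0, 0.077, -0.001], "yaw": 0}, {"offset": [0, 0.077, -0.001], "yaw": 0}])

```text
time_s: 29.07
eef_pos: [617.7, 268.6, 17.8]
ee_rot: [0.638, -0.636, -0.313, 0.302]
force: [0.5, 0.3, 0.7]
grip_width: 1.003
```

>>> jog_arm(targets=[{"offset": [0, 0, 0], "yaw": 0}, {"offset": [0, 0, 0], "yaw": 0}, {"offset": [0, 0, 0], "yaw": 0}, {"offset": [0, 0, 0], "yaw": 0}, {"offset": [0, 0, 0], "yaw": 0}, {"offset": [0, -0.02, 0], "yaw": 0}, {"offset": [0, -0.05, 0], "yaw": 0}, {"offset": [0, -0.09, 0], "yaw": 0}, {"offset": [0, -0.13, 0], "yaw": 0}, {"offset": [0, -0.17, 0], "yaw": 0}, {"offset": [0, -0.17, 0], "yaw": 0}, {"offset": [0, -0.17, 0], "yaw": 0}], fingers=0.05)

```text
time_s: 30.07
eef_pos: [616.3, 267.3, 190.6]
ee_rot: [0.637, -0.636, -0.315, 0.3]
force: [-0.2, -0.1, -2.0]
grip_width: 0.676
```

```bash
python3 - <<'E'
from h import *
show(); cap('wrist','w20')
plan([569.5,-52,165],.113)
E
```

```text
pos [616.3 267.3 190.6] jawang 0.899 down [ 0.018  0.01  -1.   ] off [-0.5962, 0.1769, 0.3175] yaw None rows 16.7 j6 -0.67 F [-0.2 -0.1 -2. ] t 30.0667 w 0.676
pos [615.5 267.  188.1] jawang 0.899 down [ 0.013  0.009 -1.   ] off [-0.2787, 0.0195, -0.1625] yaw 0.786 rows 7.7 j6 -0.67 F [ 0.8 -0.8 -2.3] t 30.1167 w 0.673
```

View pics/w20.png

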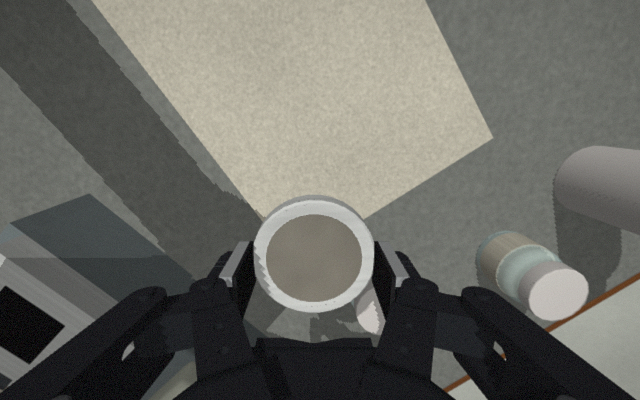

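>>> jog_arm(targets=[{"offset": [-0.279, 0, -0.1625], "yaw": 0.786}, {"offset": [-0.279, 0, -0.1625], "yaw": 0.786}, {"offset": [-0.279, 0, -0.1625], "yaw": 0.786}, {"offset": [-0.279, 0, -0.1625], "yaw": 0.786}, {"offset": [-0.279, 0, -0.1625], "yaw": 0.786}, {"offset": [-0.279, 0, -0.1625], "yaw": 0.786}, {"offset": [-0.279, 0, -0.1625], "yaw": 0.786}, {"offset": [-0.279, 0.01, -0.1625], "yaw": 0.786}, {"offset": [-0.279, 0.02, -0.1625], "yaw": 0.786}, {"offset": [-0.279, 0.02, -0.1625], "yaw": 0.786}, {"offset": [-0.279, 0.02, -0.1625], "yaw": 0.786}, {"offset": [-0.279, 0.02, -0.1625], "yaw": 0.786}])

```text
time_s: 31.12
eef_pos: [569.4, -51.1, 164.3]
ee_rot: [0.709, -0.703, -0.045, 0.036]
force: [-0.6, 0.2, -0.2]
grip_width: 0.675
```

```bash
python3 - <<'E'
from h import *
plan([569.5,-52,134],.113)
cap('wrist','w21')
E
```

```text
pos [569.4 -51.1 164.3] jawang 0.115 down [ 0.013  0.01  -1.   ] off [-0.0004, 0.0303, -0.0012] yaw 0.002 rows 0.7 j6 -0.42 F [-0.6  0.2 -0.2] t 31.1167 w 0.675
```

View pics/w21.png

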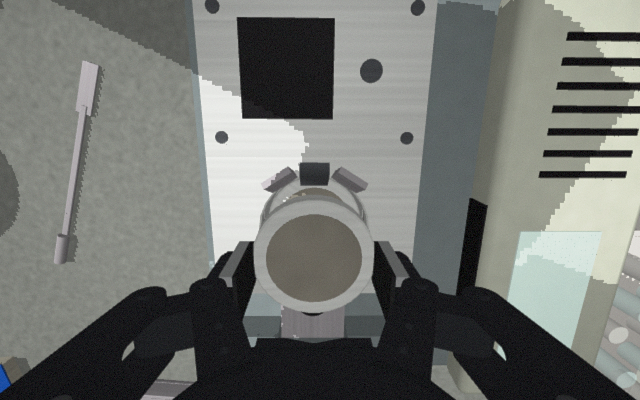

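>>> jog_arm(targets=[{"offset": [0, 0.012, -0.001], "yaw": 0}, {"offset": [0, 0.02, -0.001], "yaw": 0}, {"offset": [0, 0.026, -0.001], "yaw": 0}, {"offset": [0, 0.03, -0.001], "yaw": 0}, {"offset": [0, 0.031, -0.001], "yaw": 0}, {"offset": [0, 0.032, -0.001], "yaw": 0}])

```text
time_s: 31.67
eef_pos: [570.1, -51.4, 132.7]
ee_rot: [0.709, -0.703, -0.045, 0.036]
force: [-1.4, 1.4, 0.6]
grip_width: 0.674
```

>>> jog_arm(targets=[{"offset": [0, 0, 0], "yaw": 0}, {"offset": [0, 0, 0], "yaw": 0}, {"offset": [0, 0, 0], "yaw": 0}, {"offset": [0, -0.005, 0], "yaw": 0}, {"offset": [0, -0.03, 0], "yaw": 0}, {"offset": [0, -0.06, 0], "yaw": 0}, {"offset": [0, -0.06, 0], "yaw": 0}, {"offset": [0, -0.06, 0], "yaw": 0}], fingers=0.08)

```text
time_s: 32.33
eef_pos: [569.9, -52.2, 194.5]
ee_rot: [0.709, -0.703, -0.047, 0.035]
force: [-0.2, 0.2, -1.2]
grip_width: 0.937
```

```bash
python3 - <<'E'
from h import *
discs('wrist','disc1',125.5)
plan([569.3,-49.5,145],.113)
E
```

```text
disc1 0.72 [269.0, 176.0, 360.0, 261.0] circ [569.  -48.6] 30.8 ell (array([569.3, -48.5]), array([58.7, 60.9]))
disc1 0.57 [278.0, 171.0, 344.0, 185.0] circ [551.1 -24.6] 7.7 ell (array([551. , -24.5]), array([ 3.3, 15.4]))
pos [568.9 -51.9 192.1] jawang 0.115 down [ 0.012  0.01  -1.   ] off [0.0, 0.0472, 0.002] yaw 0.002 rows 1.1 j6 -0.42 F [ 0.7  0.  -0.5] t 32.4333 w 0.933
```

View pics/wrist_last.png

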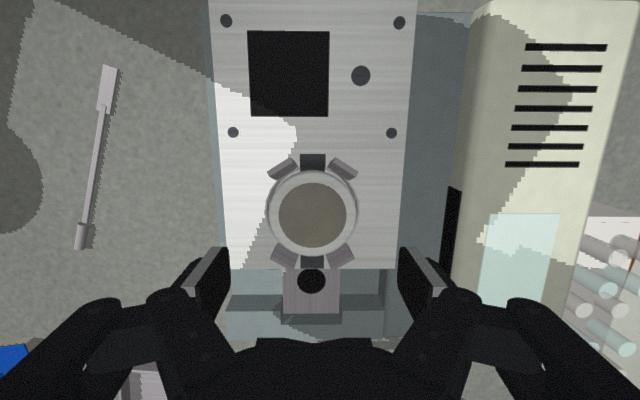

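>>> jog_arm(targets=[{"offset": [0.0005, 0, 0.002], "yaw": 0}, {"offset": [0.0005, 0, 0.002], "yaw": 0}, {"offset": [0.0005, 0, 0.002], "yaw": 0}, {"offset": [0.0005, 0.01, 0.002], "yaw": 0}, {"offset": [0.0005, 0.02, 0.002], "yaw": 0}, {"offset": [0.0005, 0.03, 0.002], "yaw": 0}, {"offset": [0.0005, 0.04, 0.002], "yaw": 0}, {"offset": [0.0005, 0.046, 0.002], "yaw": 0}, {"offset": [0.0005, 0.046, 0.002], "yaw": 0}], fingers=0.0)

```text
time_s: 33.18
eef_pos: [569.1, -49.2, 144.2]
ee_rot: [0.71, -0.702, -0.044, 0.037]
force: [0.0, 0.3, 0.3]
grip_width: 0.001
```

>>> jog_arm(targets=[{"offset": [0, 0.003, 0], "yaw": 0}, {"offset": [0, 0.006, 0], "yaw": 0}, {"offset": [0, 0.009, 0], "yaw": 0}, {"offset": [0, 0.012, 0], "yaw": 0}, {"offset": [0, 0.015, 0], "yaw": 0}, {"offset": [0, 0.018, 0], "yaw": 0}, {"offset": [0, 0.02, 0], "yaw": 0}, {"offset": [0, 0.022, 0], "yaw": 0}, {"offset": [0, 0.024, 0], "yaw": 0}, {"offset": [0, 0.026, 0], "yaw": 0}])

```text
time_s: 34.02
eef_pos: [569.4, -49.0, 118.0]
ee_rot: [0.71, -0.702, -0.044, 0.037]
force: [1.2, -0.5, 2.2]
grip_width: -0.003
```

>>> jog_arm(targets=[{"offset": [0, 0.002, 0], "yaw": 0}, {"offset": [0, 0.003, 0], "yaw": 0}, {"offset": [0, 0.003, 0], "yaw": 0}, {"offset": [0, -0.02, 0], "yaw": 0}, {"offset": [0, -0.05, 0], "yaw": 0}, {"offset": [0, -0.08, 0], "yaw": 0}, {"offset": [0, -0.08, 0], "yaw": 0}, {"offset": [0, -0.08, -0.03], "yaw": 0}, {"offset": [0, -0.08, -0.03], "yaw": 0}, {"offset": [0, -0.08, -0.03], "yaw": 0}], fingers=0.04)

```text
time_s: 34.85
eef_pos: [571.6, -80.3, 196.9]
ee_rot: [0.71, -0.702, -0.043, 0.037]
force: [0.1, -0.1, -0.1]
grip_width: 0.467
```

```bash
python3 - <<'E'
from h import *
img=cap('wrist','w22')[0]; discs('top')
a=img[60:260,210:430,::-1]; cv2.imwrite('pics/w22c.png',cv2.resize(a,None,fx=3,fy=3,interpolation=cv2.INTER_CUBIC))
plan([588.5,-170,200],1.683)
E
```

```text
disc1 0.53 [412.0, 209.0, 461.0, 259.0] circ [ 444.8 -366.5] 95.5 ell (array([ 441.2, -367. ]), array([165.2, 198.4]))
pos [571.7 -79.  197.2] jawang 0.115 down [ 0.008  0.011 -1.   ] off [0.0062, -0.0037, -0.0923] yaw -1.568 rows 12.5 j6 -0.47 F [0.9 0.2 0.2] t 35.0 w 0.471
```

View pics/w22c.png

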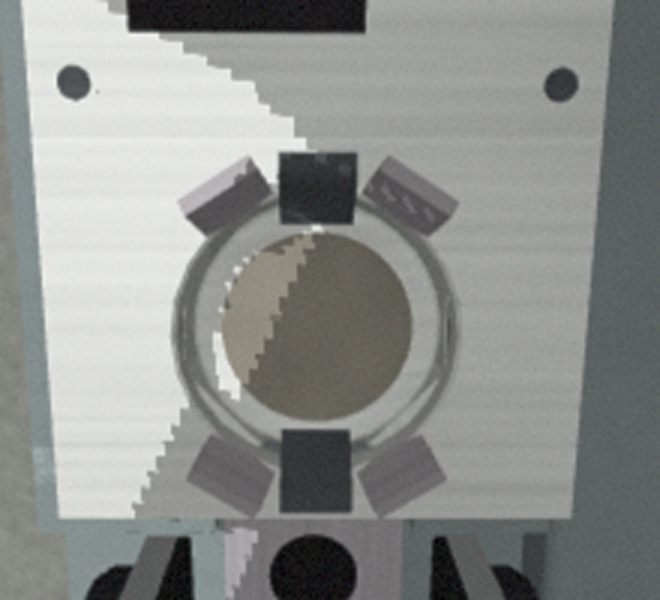

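View pics/top_last.png

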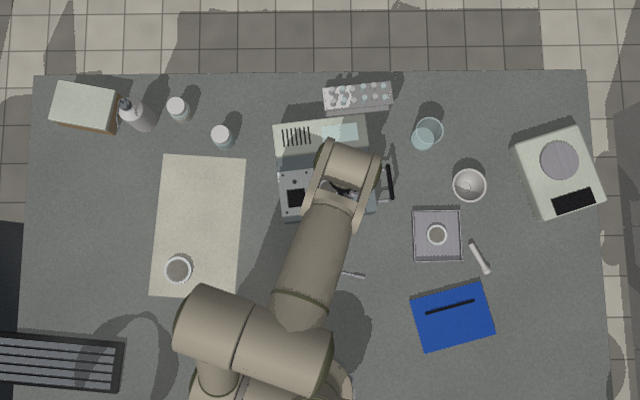

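>>> jog_arm(targets=[{"offset": [0.0, -0.003, -0.092], "yaw": 0.4}, {"offset": [0.0, -0.003, -0.142], "yaw": 0.8}, {"offset": [0.0, -0.003, -0.142], "yaw": 1.2}, {"offset": [0.0, -0.003, -0.142], "yaw": 1.572}, {"offset": [0.0, -0.003, -0.142], "yaw": 1.572}, {"offset": [0.0, -0.003, -0.142], "yaw": 1.572}, {"offset": [0.0, -0.003, -0.142], "yaw": 1.572}, {"offset": [0.0, -0.003, -0.142], "yaw": 1.572}, {"offset": [0.0, -0.003, -0.142], "yaw": 1.572}, {"offset": [0.0, -0.003, -0.142], "yaw": 1.572}, {"offset": [0.0, -0.003, -0.142], "yaw": 1.572}, {"offset": [0.0, -0.003, -0.142], "yaw": 1.572}])

```text
time_s: 36.0
eef_pos: [588.1, -219.3, 198.4]
ee_rot: [0.548, -0.538, 0.454, -0.452]
force: [-1.2, -0.4, -0.1]
grip_width: 0.47
```

>>> jog_arm(targets=[{"offset": [0, 0, 0], "yaw": 0.1}, {"offset": [0, 0, 0], "yaw": 0.1}, {"offset": [0, 0, 0], "yaw": 0.1}, {"offset": [0, 0, 0], "yaw": 0.1}])

```text
time_s: 36.33
eef_pos: [588.1, -218.9, 198.3]
ee_rot: [0.525, -0.516, 0.48, -0.478]
force: [0.7, 0.0, -0.1]
grip_width: 0.468
```

```bash
python3 - <<'E'
from h import *
show(); img,K,T,c=cap('wrist','w23')
print([(round(b['score'],2),np.round(b['box']).tolist()) for b in ctrl.boxes_of('wrist','slide_handle')])
np.savez('w23.npz',K=K,T=T)
plan([588.6,-220.6,103],-1.458)
E
```

```text
pos [ 588.1 -218.9  198.3] jawang -1.487 down [ 0.007  0.012 -1.   ] off [-0.2652, 0.1967, -0.5693] yaw None rows 15.8 j6 0.94 F [ 0.7  0.  -0.1] t 36.3333 w 0.468
[(0.66, [48.0, 140.0, 328.0, 274.0])]
pos [ 588.1 -219.1  198.4] jawang -1.488 down [ 0.007  0.012 -1.   ] off [0.0026, 0.0953, -0.0005] yaw -0.03 rows 2.3 j6 0.94 F [-0.1  0.5 -0.2] t 36.4333 w 0.47
```

View pics/w23.png

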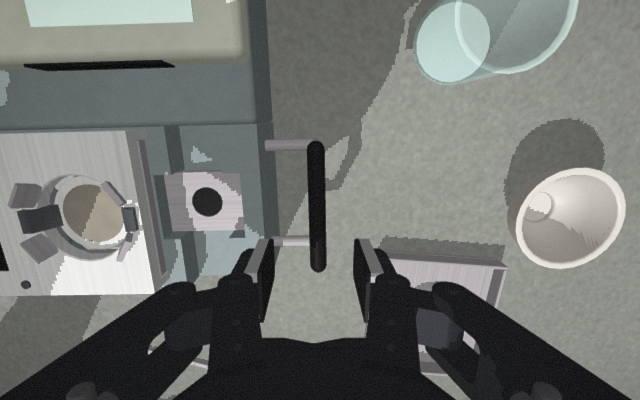

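```bash
python3 - <<'E'
from h import *
d=np.load('w23.npz')
for uv in [(316,145),(318,268),(317,206)]: print(unproj(d['K'],d['T'],uv,104))
E
```

```text
[ 636.07886587 -216.21583051  104.        ]
[ 539.95549928 -226.18778786  104.        ]
[ 591.05729514 -220.89256409  104.        ]
```

>>> jog_arm(targets=[{"offset": [0.0025, 0.02, 0], "yaw": -0.028}, {"offset": [0.0025, 0.045, 0], "yaw": -0.028}, {"offset": [0.0025, 0.065, 0], "yaw": -0.028}, {"offset": [0.0025, 0.08, 0], "yaw": -0.028}, {"offset": [0.0025, 0.09, 0], "yaw": -0.028}, {"offset": [0.0025, 0.095, 0], "yaw": -0.028}, {"offset": [0.0025, 0.095, 0], "yaw": -0.028}, {"offset": [0.0025, 0.095, 0], "yaw": -0.028}])

```text
time_s: 37.1
eef_pos: [589.4, -220.7, 104.1]
ee_rot: [0.532, -0.522, 0.472, -0.471]
force: [0.6, 0.8, -0.2]
grip_width: 0.472
```

```bash
python3 - <<'E'
from h import *
show(); cap('wrist','w24')
E
```

```text
pos [ 589.4 -220.7  104.1] jawang -1.46 down [ 0.008  0.011 -1.   ] off [-0.2835, 0.1017, -0.5623] yaw None rows 15.3 j6 0.9 F [ 0.6  0.8 -0.2] t 37.1 w 0.472
```

View pics/w24.png

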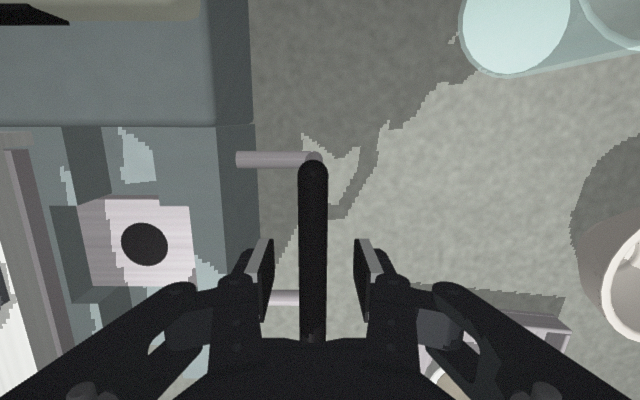

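>>> jog_arm(targets=[{"offset": [0, 0, 0], "yaw": 0}, {"offset": [0, 0, 0], "yaw": 0}, {"offset": [0, 0, 0], "yaw": 0}, {"offset": [0, 0, 0], "yaw": 0}, {"offset": [0, 0, 0], "yaw": 0}, {"offset": [0, 0, 0], "yaw": 0}], fingers=0.0, grip_force=60)

```text
time_s: 37.65
eef_pos: [589.8, -220.1, 105.5]
ee_rot: [0.532, -0.522, 0.472, -0.471]
force: [-1.0, 3.9, 5.9]
grip_width: 0.126
```

>>> jog_arm(targets=[{"offset": [0.006, 0, 0], "yaw": 0}, {"offset": [0.012, 0, 0], "yaw": 0}, {"offset": [0.018, 0, 0], "yaw": 0}, {"offset": [0.024, 0, 0], "yaw": 0}, {"offset": [0.03, 0, 0], "yaw": 0}, {"offset": [0.036, 0, 0], "yaw": 0}, {"offset": [0.042, 0, 0], "yaw": 0}, {"offset": [0.048, 0, 0], "yaw": 0}, {"offset": [0.054, 0, 0], "yaw": 0}, {"offset": [0.06, 0, 0], "yaw": 0}])

```text
time_s: 38.48
eef_pos: [596.2, -277.6, 105.5]
ee_rot: [0.533, -0.521, 0.473, -0.469]
force: [-5.2, 13.9, 6.8]
grip_width: 0.125
```

```bash
python3 - <<'E'
from h import *
show(); cap('wrist','w25')
E
```

```text
pos [ 596.2 -277.6  105.5] jawang -1.459 down [ 0.008  0.016 -1.   ] off [-0.341, 0.1053, -0.5624] yaw None rows 16.0 j6 0.83 F [-5.2 13.9  6.8] t 38.4833 w 0.125
```

View pics/w25.png

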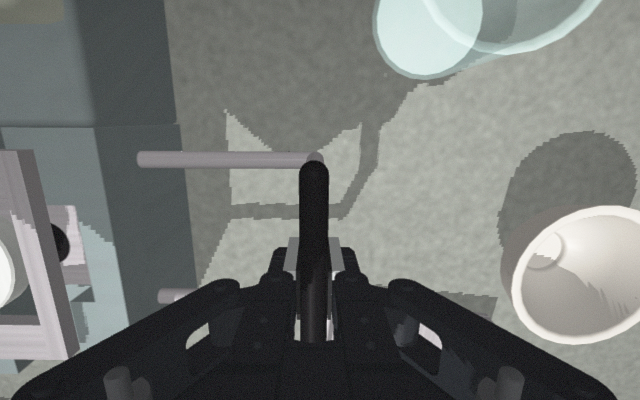

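>>> jog_arm(targets=[{"offset": [0.006, 0, 0], "yaw": 0}, {"offset": [0.012, 0, 0], "yaw": 0}, {"offset": [0.018, 0, 0], "yaw": 0}, {"offset": [0.022, 0, 0], "yaw": 0}, {"offset": [0.025, 0, 0], "yaw": 0}, {"offset": [0.027, 0, 0], "yaw": 0}, {"offset": [0.028, 0, 0], "yaw": 0}, {"offset": [0.029, 0, 0], "yaw": 0}])

```text
time_s: 39.2
eef_pos: [599.0, -303.9, 105.4]
ee_rot: [0.535, -0.52, 0.475, -0.467]
force: [-7.3, 22.0, 9.9]
grip_width: 0.126
```

```bash
python3 - <<'E'
from h import *
show(); cap('wrist','w26'); cap('top','t26'); cap('side','s26')
a=cv2.imread('pics/t26.png')[100:310,200:480]; cv2.imwrite('pics/t26c.png',cv2.resize(a,None,fx=2.5,fy=2.5,interpolation=cv2.INTER_CUBIC))
E
```

```text
pos [ 599.  -303.9  105.4] jawang -1.458 down [ 0.005  0.023 -1.   ] off [-0.3669, 0.1094, -0.5619] yaw None rows 16.3 j6 0.8 F [-7.3 22.   9.9] t 39.2 w 0.126
```

View pics/w26.png

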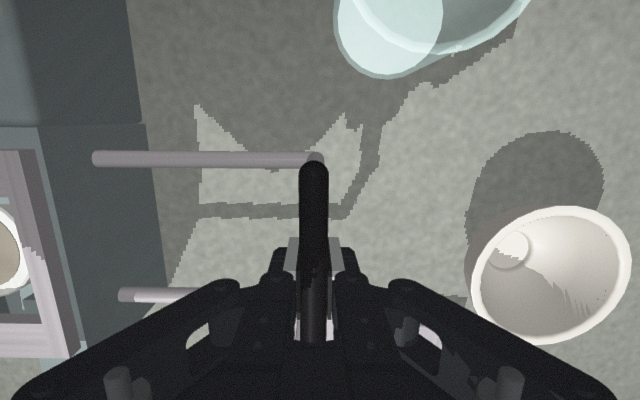

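View pics/t26c.png

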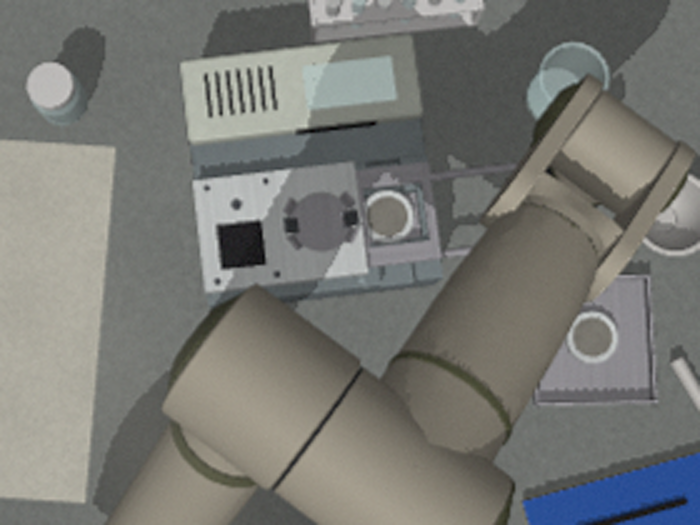

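>>> jog_arm(targets=[{"offset": [0.0015, 0, 0], "yaw": 0}, {"offset": [0.003, 0, 0], "yaw": 0}, {"offset": [0.004, 0, 0], "yaw": 0}, {"offset": [0.004, 0, 0], "yaw": 0}])

```text
time_s: 39.68
eef_pos: [599.0, -303.9, 105.5]
ee_rot: [0.536, -0.519, 0.477, -0.464]
force: [-6.6, 18.8, 7.0]
grip_width: 0.13
```

```bash
python3 - <<'E'
from h import *
show(); cap('top','t27')
a=cv2.imread('pics/t27.png')[150:230,260:400]; cv2.imwrite('pics/t27c.png',cv2.resize(a,None,fx=5,fy=5,interpolation=cv2.INTER_CUBIC))
plan([589.6,-219,105.5])
E
```

```text
pos [ 599.  -303.9  105.5] jawang -1.456 down [ 0.001  0.03  -1.   ] off [-0.3669, 0.1139, -0.561] yaw None rows 16.3 j6 0.8 F [-6.6 18.8  7. ] t 39.6833 w 0.13
pos [ 599.  -303.9  105.5] jawang -1.456 down [ 0.001  0.03  -1.   ] off [-0.0854, 0.0026, 0.0003] yaw None rows 2.0 j6 0.8 F [-6.6 18.4  7.2] t 39.7333 w 0.126
```

View pics/t27c.png

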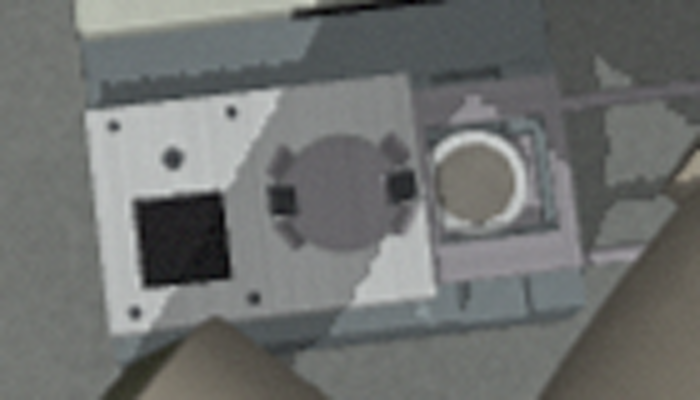

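>>> jog_arm(targets=[{"offset": [-0.008, 0, 0], "yaw": 0}, {"offset": [-0.016, 0.0005, 0], "yaw": 0}, {"offset": [-0.024, 0.001, 0], "yaw": 0}, {"offset": [-0.032, 0.001, 0], "yaw": 0}, {"offset": [-0.04, 0.001, 0], "yaw": 0}, {"offset": [-0.048, 0.0015, 0], "yaw": 0}, {"offset": [-0.056, 0.002, 0], "yaw": 0}, {"offset": [-0.064, 0.002, 0], "yaw": 0}, {"offset": [-0.072, 0.002, 0], "yaw": 0}, {"offset": [-0.08, 0.0025, 0], "yaw": 0}, {"offset": [-0.085, 0.0025, 0], "yaw": 0}, {"offset": [-0.086, 0.0025, 0], "yaw": 0}])

```text
time_s: 40.73
eef_pos: [589.8, -220.0, 105.7]
ee_rot: [0.535, -0.52, 0.475, -0.466]
force: [4.5, -12.7, -8.7]
grip_width: 0.125
```

```bash
python3 - <<'E'
from h import *
show(); cap('wrist','w28')
E
```

```text
pos [ 589.8 -220.   105.7] jawang -1.456 down [ 0.004  0.025 -1.   ] off [-0.2834, 0.1089, -0.5615] yaw None rows 15.3 j6 0.89 F [  4.5 -12.7  -8.7] t 40.7333 w 0.125
```

View pics/w28.png

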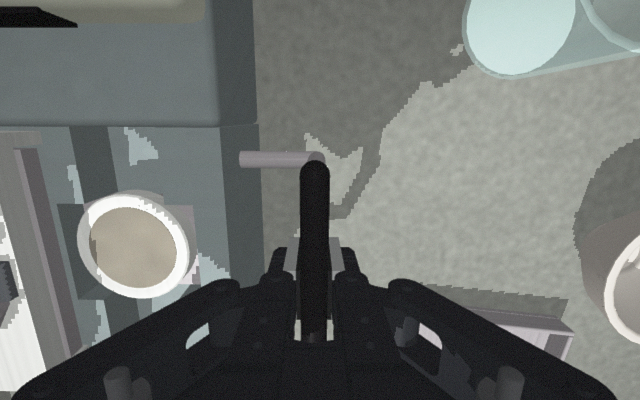

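>>> jog_arm(targets=[{"offset": [0.0, 0, 0], "yaw": 0}, {"offset": [0, 0, 0], "yaw": 0}, {"offset": [0, 0, 0], "yaw": 0}, {"offset": [0, 0, 0], "yaw": 0}, {"offset": [0, 0, 0], "yaw": 0}], fingers=0.038)

```text
time_s: 41.2
eef_pos: [589.8, -219.9, 105.9]
ee_rot: [0.535, -0.52, 0.476, -0.465]
force: [1.0, -0.2, 0.1]
grip_width: 0.446
```

>>> jog_arm(targets=[{"offset": [0, -0.03, 0], "yaw": 0}, {"offset": [0, -0.06, 0], "yaw": 0}, {"offset": [0, -0.1, 0], "yaw": 0}, {"offset": [0, -0.14, 0], "yaw": 0}, {"offset": [0, -0.14, 0], "yaw": 0}, {"offset": [0, -0.14, 0], "yaw": 0}])

```text
time_s: 41.7
eef_pos: [589.8, -223.8, 248.2]
ee_rot: [0.536, -0.52, 0.474, -0.467]
force: [0.4, -0.5, -0.7]
grip_width: 0.442
```

```bash
python3 - <<'E'
from h import *
show(); cap('wrist','w29'); 
img=cap('side','s29')[0][120:290,240:440,::-1]; cv2.imwrite('pics/s29c.png',cv2.resize(img,None,fx=3.5,fy=3.5,interpolation=cv2.INTER_CUBIC))
E
```

```text
pos [ 589.8 -223.8  248.2] jawang -1.456 down [ 0.008  0.023 -1.   ] off [-0.2842, 0.2487, -0.563] yaw None rows 16.3 j6 0.9 F [ 0.4 -0.5 -0.7] t 41.7 w 0.442
```

View pics/w29.png

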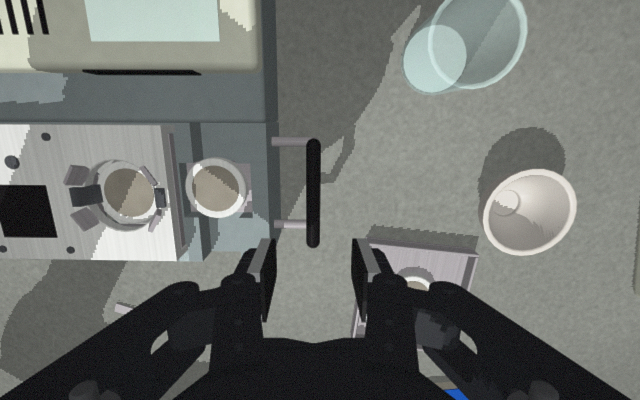

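View pics/s29c.png

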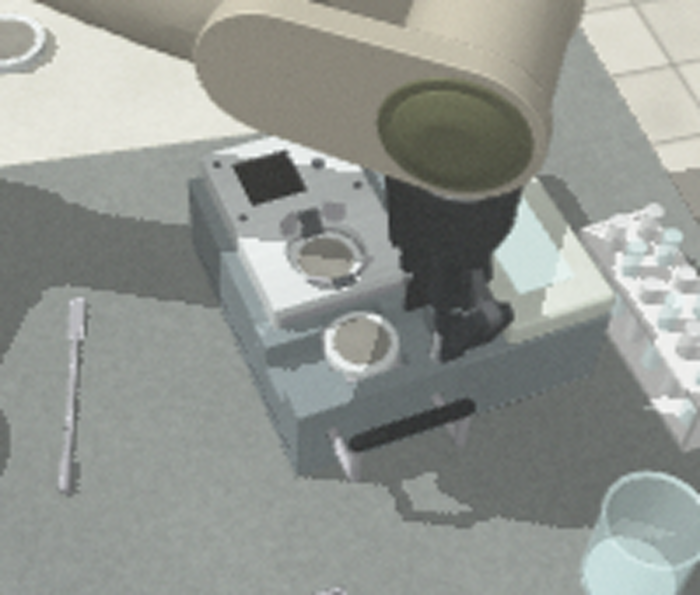

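```bash
python3 - <<'E'
from h import *
discs('wrist','old_disc',86); discs('wrist','disc1',86); discs('wrist','disc1',103.5)
img=cv2.imread('pics/wrist_last.png')[110:270,50:330]; cv2.imwrite('pics/w30c.png',cv2.resize(img,None,fx=2.8,fy=2.8,interpolation=cv2.INTER_CUBIC))
img,K,T,c=cap('top','t30'); a=img[150:230,260:400,::-1]; cv2.imwrite('pics/t30c.png',cv2.resize(a,None,fx=5,fy=5,interpolation=cv2.INTER_CUBIC))
E
```

```text
old_disc 0.94 [402.0, 272.0, 432.0, 289.0] circ [ 504.2 -335.7] 16.0 ell (array([ 505.4, -337.4]), array([18.3, 32.7]))
old_disc 0.45 [70.0, 184.0, 103.0, 206.0] circ [556.    3.2] 18.3 ell (array([556.9,   4. ]), array([23.8, 39.5]))
disc1 0.97 [95.0, 161.0, 156.0, 223.0] circ [563.8 -39.1] 32.3 ell (array([562.9, -37.6]), array([56.5, 64.8]))
disc1 0.77 [185.0, 160.0, 251.0, 221.0] circ [ 580.1 -126.8] 31.5 ell (array([ 579.9, -126.6]), array([59.3, 62.9]))
disc1 0.62 [96.0, 159.0, 154.0, 224.0] circ [570.2 -51.2] 29.9 ell (array([568.8, -49. ]), array([52.1, 59.8]))
```

View pics/w30c.png

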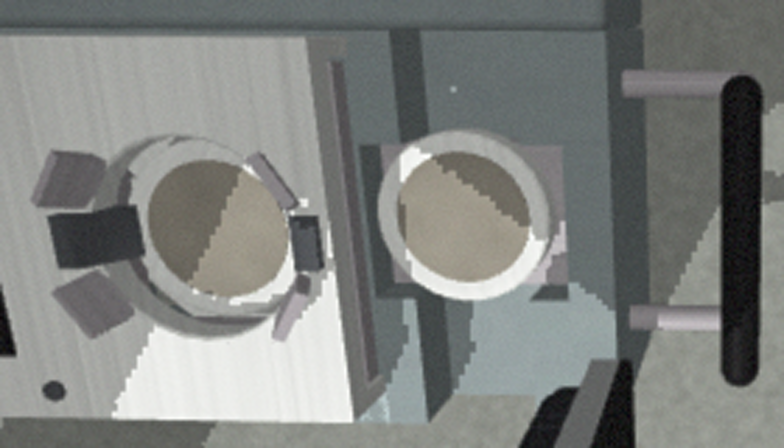

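View pics/t30.png

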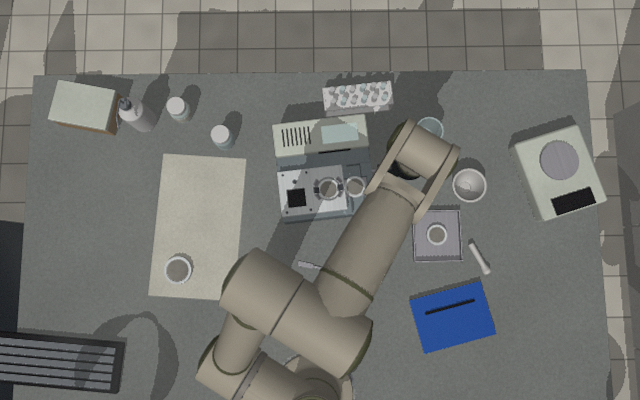

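```bash
python3 -c "
from rig import ctrl
print(ctrl.sense()['time_s'],ctrl.finish_job())"
```

```text
the job is handed in; nothing more can be done
42.15 None
```

The feeder is set up for the next run, and I handed the job in at about 42 s.

- **Measured disc:** it came out of the well and lies flat in the return tray.
- **Fresh discs:** there were three on the liner. I laid each one in the magazine and pressed it down until both catches showed over its rim. The liner then held only the reference disc.
- **Feed slide:** I gripped the bow handle and pulled it about 84 mm. A further 4 mm of commanded pull did not move it, so it was at its stop. I led it back until it pressed on its home position and let go with the gripper clear.

**Last checks:**
- **Well:** the pictures show one disc lying level in it, at about (580, -127) mm.
- **Magazine:** another disc shows under the catches. The third cannot be seen below it, but all three were loaded and only one was fed.
- **Slide and bench:** the handle is back at home. The reference disc, beaker, jar and mortar look unmoved in the top picture.

**Disagreements:**
- **Cameras:** the top camera read the fresh discs 2 to 5 mm away from the wrist camera. I went by the wrist camera.
- **Pressing force:** at the bottom of each press I read only 2 to 3 N, and I did not record the peak at the snap. I judged each catch by the picture instead.

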